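Load a lidded canister in the leak-test stand

ROBOT

A 7-joint arm with a two-finger parallel gripper is mounted at the origin on the work surface. World frame = base frame: x ahead of the robot, y to its left, z up, the work surface at z = 0. Lengths are in m, angles in degrees, forces in N, time in s.
With the tool pointing down it reaches from about 0.4 to 0.875 m from the base axis. Payload 4.4 kg.
Tool frame: the origin (TCP) lies between the finger pads; the fingertips stand 25 mm ahead of it and the grasp point (between the pads) lies 6 mm ahead of it; z points along the fingers, y is the direction in which the jaws open and shut (so a half turn about z gives the same grasp; the last joint's range is limited). The gripper opens to 85 mm and grips with 20 to 120 N. Pads are 22 mm wide; open, the fingers measure 114 mm over their backs; the gripper's body (76 mm by 85 mm) begins 54 mm behind the grasp point. The pads swing forward as they close: fully open they stand 13 mm farther back than shut.
Start: joints at [73.006, 36.005, 2.206, 86.941, -1.547, 57.084, -1.146], TCP at [0.149, -0.633, 0.256] pointing down, gripper open.
Joint ranges: [-175.42, 175.42], [-21.48, 121.26], [-71.46, 75.88], [10.55, 141.38], [-63.04, 243.04], [13.31, 113.54], [-168.57, 168.57]. Speed limits (degrees/s): [147.25, 147.25, 180, 180, 180, 180, 180].

INTERFACE

Orientations are given as a 3x3 rotation matrix whose columns are the frame's x, y, z axes.
In Python, from rig import ctrl, optics gives the robot as it stands.
- The arm moves only by the tool move_arm, never from a script. Its argument "rows" is a list of rows, each an object of numbers: "tx", "ty", "tz": the shift along the tool's x, y, z in m; "ax", "ay", "az": the turn, a rotation vector about the tool's x, y, z in rad; "grip": the opening, from 0 (shut) to 1 (fully open). In form: [{"tx": .., "ty": .., "tz": .., "ax": .., "ay": .., "az": .., "grip": ..}, ...]. A call has 1 to 10 rows; each row is the pose to reach, as a shift and turn from the pose commanded when the call began, along the tool's axes at that moment; what a row does not reach only later rows make up. A row lasts 1/8 s, in which the tool goes at most 62.5 mm and 10.7 degrees, less where a joint would pass 70% of its speed; a pose out of reach is approached as far as the arm can. A call with a gripper value outside its range is refused whole. The fingers move at their own pace and stop on an object; "grip_force" is the grip in N (left out, the last holds). Time passes only in rows, so rows that repeat a pose let the fingers close. It gives the time, the measured TCP pose, the force and the opening at its end, in the units of the state.
- ctrl.get_obs(): the state, without advancing time (a new reading comes with each control period).
- optics.capture(name): name is "scene" or "top" or "wrist"; returns the picture (384x512x3 uint8, red, green, blue); there is no depth.
- optics.camera_params(name): a dict with "fx", "fy", "cx", "cy" (pixels), "xyz" and "attitude" of the camera in the world. Camera axes: x right, y up, looking along -z (the intrinsics and any distortion apply to the point x, -y, -z); pixel columns grow to the right and rows downward; lengths in m; the calibration is good to about 2 mm. A picture is of the moment at which its call begins: read the wrist's pose just before it. camera_params takes no time and is no camera call; for the wrist camera it gives the pose at the moment of the call.
- ctrl.hand_in(): hands the job in, once; it reports no verdict.
The state is a dict: "time": time; "joints": joint angles; "joint_velocities": joint speeds; "joint_efforts": joint torques, N m; "tcp_pos": TCP position; "ee_rot": TCP orientation; "contact_force": force on the tool from outside, world axes, zero at the start; "ft_torque": the same for the moment, N m; "width": finger opening in m.
Only numpy, scipy, OpenCV 4.12 (cv2) and the standard library are available. Lean on these libraries where they do the work, as an engineer would, in place of code of your own. Each camera call takes 0.05 s, during which the arm holds its last target.

TASK

Lift the lidded ceramic canister out of the carton by its knob, stand it gently on the base plate of the leak-test stand in front of the V-block, and let go. Then take or push it by its body and slide it home, its knob passing into the slot of the lid fork, until it rests centred against both faces of the V-block. Last, turn the small bar knob clockwise to its stop to switch the vacuum on, without turning the wide ring under it, and leave the canister seated and everything else where it was.

Things in the scene. Friction and masses are not known exactly. Their poses are not given: they have to be found in the camera images.
- can_mid (a point): Canister: cream ceramic cylinder, 60 mm diameter, 66 mm tall, lid fixed, with a cylindrical knob (24 mm diameter, 18 mm tall) centred on top; 84 mm tall in all, 0.3 to 0.55 kg. The only thing in the carton with a knob. Point: on its axis, 42 mm above its underside, 42 mm below the knob's top, 24 mm below the body's top; z up. Starts upright in any of the carton's three cells.
- carton_floor (a point): Cardboard carton, fixed: 92 mm (its x) by 258 mm (its y), walls and dividers 4 mm thick, rim 55 mm above the table; three cells in a row along its y, 84.7 mm apart. Point: top of its floor, middle of the middle cell, 4 mm above the table. No room for fingers beside the canister's body in a cell: only its knob and top 15 mm stand clear.
- bird_a_mid (a point): Bystander: cream ceramic bird shaker, round, 54 mm wide and 58 mm tall, in another cell of the carton. The point is on its axis, 29 mm above its underside.
- bird_b_mid (a point): Bystander: the second bird shaker, alike.
- tape_mid (a point): Bystander: roll of brown tape lying flat on the table, 100 mm outside diameter, 45 mm tall; the point is its centre.
- seat (a point): Leak-test stand, fixed: aluminium base plate 10 mm thick with a steel V-block. Point: on the plate's top (10 mm above the table), where the canister's axis stands when it touches both V faces. x points into the V (the push direction), y to the left, z up. In this frame (mm) the plate spans x -145 to 80, y -195 to 65.
- v_apex (a point): V-block, 45 mm tall above the plate; 90 degree V opening to the seat's -x. Point: the V's apex on the plate's top, 42 mm beyond the seat; axes as the seat's. In the seat frame (mm) the faces end at x 15, y +-27 (back corners x 24, y +-36), so fingers on the canister's two sides (y +-30) clear the block while they stay below x 12.
- fork (a point): Lid fork on a post behind the V. Point: 78 mm above the seat; axes as the seat's. From this point (mm): two tines, y 17 to 25 on either side, x -5 to 25, joined by a cross bar at x 18 to 26; all from 6 below to 6 above it (6 mm over the canister's body). The canister's knob slides between the tines, 5 mm to spare on each side; fingers round the knob do not pass.
- front_spot (a point): Point on the plate's top, 85 mm in front of the seat (seat frame x -85 mm): a good place to stand the canister first. Axes as the seat's. From here the canister can be pushed low on its body with shut fingers, or held by its body and slid; held so, it pivots and tips between the fingers if it drags hard on the plate, so keep it a hair (up to 4 mm) off the plate or hardly weighted while sliding.
- inner_grip (a point): Bar knob of the vacuum control, grey, a bar 52 mm long (its x), 12 mm wide (its y), 30 mm tall, on a vertical axis at x -20, y -135 mm in the seat frame. The point is on the axis, 24 mm above the knob's underside: the bar's top is 12 mm above the point and the wide ring's top 26 mm below it. The axes turn with the knob.
- inner (a joint): Angle of the bar knob, rad: grows clockwise seen from above; 0 = off (bar along the seat's x axis), stop at 1.2 = on. Starts at 0 to 0.2; stiff (0.04 N m), stays where it is left.
- outer (a joint): Angle of the wide black ring under the bar knob on the same axis (68 mm diameter, 18 mm tall, its top 52 mm above the table), rad, clockwise from above: the vacuum setting, to be left alone.
- outer_mark (a point): White mark on the top of the wide ring, 30 mm from the axis; turns with the ring.
There are look-alikes about, which are no part of the job. Leave any purple look-alike of the part that bears can_mid alone.

How it is judged:
By the outcome, as a careful person would: the job done as asked, in the order asked, and still so for the second after the job is handed in, with the robot touching nothing.
It also fails if it takes over 64 s, if anything falls off the work surface, if the arm or the gripper's body presses on something with over 40 N, if the wrist force passes 120 N, or if a joint passes its speed limit or range.

## Working session

There is one attempt and no reset: what is moved stays moved. The work goes in short steps, Python scripts to look and compute and a tool call to move; the robot and the scene stay as the last step left them, time stands still between calls to the robot, and variables do not carry over. Pictures are saved under pics/ and viewed, and the job is handed in when it is done.

Besides the shell and the picture viewer there is one more tool, called by a JSON object that holds its "name" and its "arguments", one argument or row to a line. move_arm: Moves the arm, as the interface text tells. Its arguments: {"type":"object","properties":{"rows":{"type":"array","items":{"type":"object","properties":{"tx":{"type":"number"},"ty":{"type":"number"},"tz":{"type":"number"},"ax":{"type":"number"},"ay":{"type":"number"},"az":{"type":"number"},"grip":{"type":"number"}}}},"grip_force":{"type":"number"}},"required":["rows"]}

```bash
mkdir -p pics; ls
python3 - <<'E'
from rig import ctrl, optics
import cv2
o=ctrl.get_obs();print(o)
for n in ("scene","top","wrist"):
    p=optics.camera_params(n);print(n,p)
    cv2.imwrite(f"pics/{n}0.png",optics.capture(n)[:,:,::-1])
E
```

```text
pics
{'time': 0.0, 'joints': array([73.00478492, 36.05814713,  2.20578951, 86.99718162, -1.54791197,
       57.08388169, -1.14583706]), 'joint_velocities': array([-0.02864069,  0.01680782, -0.05676878, -0.03435423, -0.05859449,
        0.06381463,  0.03581545]), 'joint_efforts': array([ 1.48851454e-04, -5.63398540e+01,  1.22657184e+00, -1.93444866e+01,
        1.12106130e-02,  1.04813237e-02,  9.64206890e-06]), 'tcp_pos': array([ 0.14857269, -0.63218881,  0.25539218]), 'ee_rot': array([[ 9.73490776e-01,  2.28725772e-01, -4.80183955e-04],
       [ 2.28726272e-01, -9.73489021e-01,  1.84878982e-03],
       [-4.45879296e-05, -1.90961052e-03, -9.99998176e-01]]), 'contact_force': array([-0.26968644,  0.14112453, -0.16352784]), 'ft_torque': array([ 0.00903392, -0.04919871,  0.02214601]), 'width': 0.08533966443919226}
scene {'fx': 362.5658129549573, 'fy': 362.5658129549573, 'cx': 250.55798094100578, 'cy': 194.60635594325612, 'xyz': array([ 1.02884146, -0.04200031,  0.79448227]), 'attitude': array([[ 0.19365429, -0.79518198,  0.57461607],
       [ 0.98100047,  0.16391534, -0.10377785],
       [-0.01166611,  0.58379566,  0.81181681]])}
top {'fx': 445.4189135707689, 'fy': 445.4189135707689, 'cx': 255.89496424017392, 'cy': 192.0652473447444, 'xyz': array([0.4426334 , 0.05365348, 1.22601351]), 'attitude': array([[-0.00172287,  0.99636104, -0.08521563],
       [-0.99999291, -0.00143131,  0.00348242],
       [ 0.00334778,  0.08522102,  0.99635645]])}
wrist {'fx': 300.1294236559569, 'fy': 300.1294236559569, 'cx': 259.1125638813673, 'cy': 192.19345859517094, 'xyz': array([ 0.21921392, -0.61630906,  0.37367938]), 'attitude': array([[ 2.29324344e-01,  9.33584761e-01,  2.75372183e-01],
       [-9.73350045e-01,  2.20009463e-01,  6.46956365e-02],
       [-1.85625758e-04, -2.82869812e-01,  9.59158295e-01]])}
```

View pics/scene0.png

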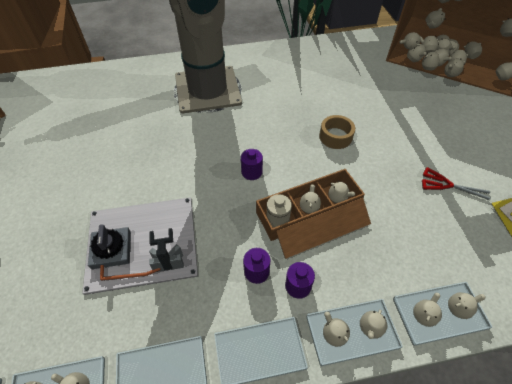

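View pics/top0.png

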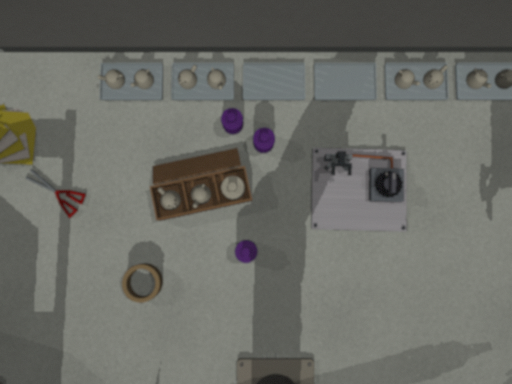

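View pics/wrist0.png

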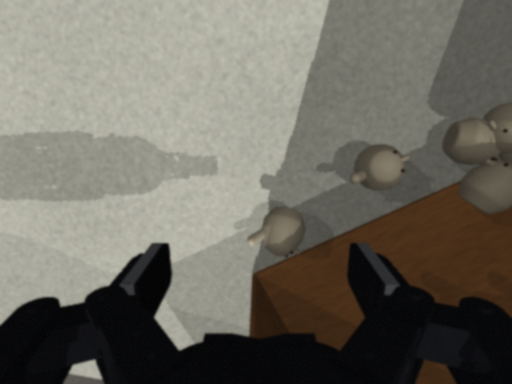

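Top view: the canister is in the right-hand (−y) cell at about (232,186). The birds are at (201,193) and (170,200), and the tape at (142,283). The stand plate spans columns 312–407 and rows 150–230, with the fork near (340,160) and the knob at (388,184). Three purple look-alikes stand at (232,120), (264,140) and (246,251). I'll zoom in next.

```bash
cat > h.py <<'E'
from rig import ctrl, optics
import numpy as np, cv2
def ray(p,u,v):
    d=np.array([(u-p['cx'])/p['fx'],-(v-p['cy'])/p['fy'],-1.0])
    return np.array(p['attitude'])@d
def onplane(p,u,v,z):
    d=ray(p,u,v);o=np.array(p['xyz']);return o+d*(z-o[2])/d[2]
def proj(p,X):
    c=np.array(p['attitude']).T@(np.array(X)-p['xyz'])
    return np.array([p['cx']+p['fx']*c[0]/-c[2],p['cy']-p['fy']*c[1]/-c[2]])
def twov(p1,a,p2,b):
    d1=ray(p1,*a);d2=ray(p2,*b);o1=np.array(p1['xyz']);o2=np.array(p2['xyz'])
    t=np.linalg.lstsq(np.c_[d1,-d2],o2-o1,rcond=None)[0]
    x=o1+d1*t[0];y=o2+d2*t[1];return (x+y)/2,np.linalg.norm(x-y)
E
python3 - <<'E'
import cv2,numpy as np
t=cv2.imread('pics/top0.png');s=cv2.imread('pics/scene0.png')
def z(im,x0,y0,w,h,k,n):
    c=cv2.resize(im[y0:y0+h,x0:x0+w],None,fx=k,fy=k,interpolation=cv2.INTER_CUBIC)
    c=np.clip(c.astype(float)*1.4,0,255).astype(np.uint8)
    for i in range(0,w,10): cv2.putText(c,str(x0+i),(i*k,8),0,.3,(0,255,255));cv2.line(c,(i*k,10),(i*k,14),(0,255,255))
    for i in range(0,h,10): cv2.putText(c,str(y0+i),(0,i*k+4),0,.3,(0,255,255))
    cv2.imwrite(n,c)
z(t,300,140,120,100,6,'pics/t_stand.png')
z(t,145,140,120,90,6,'pics/t_cart.png')
z(s,75,190,130,110,6,'pics/s_stand.png')
z(s,245,165,130,95,6,'pics/s_cart.png')
E
```

```text
(no output)
```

View pics/t_stand.png

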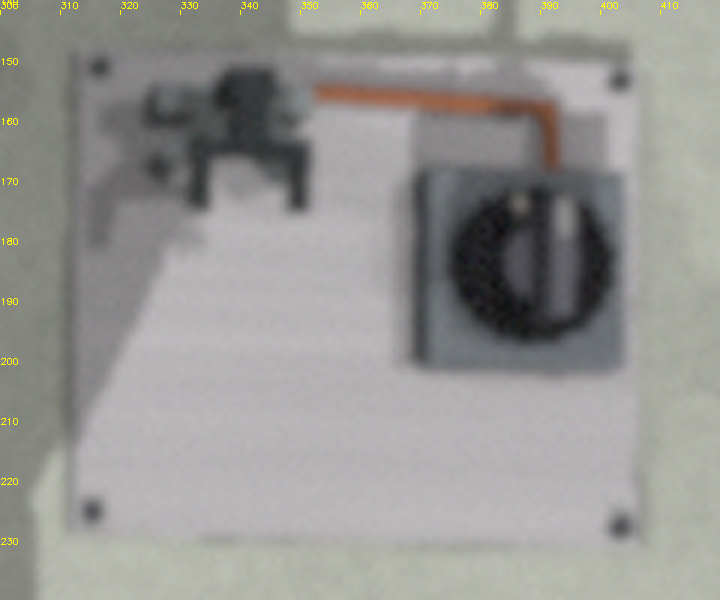

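View pics/t_cart.png

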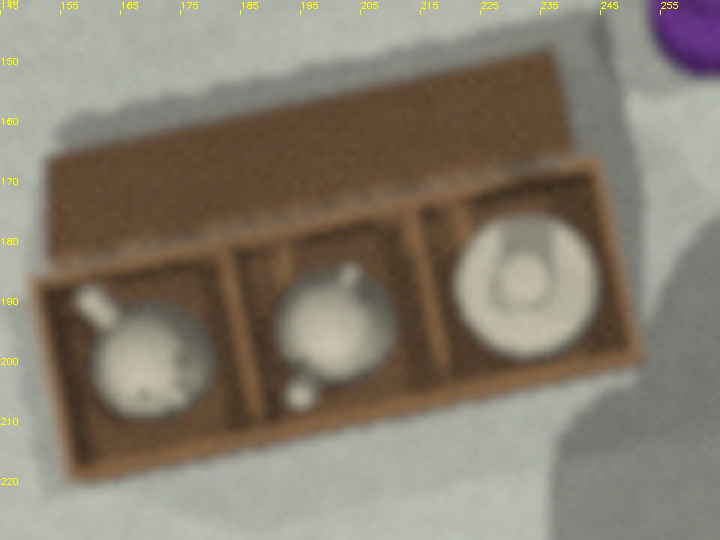

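View pics/s_stand.png

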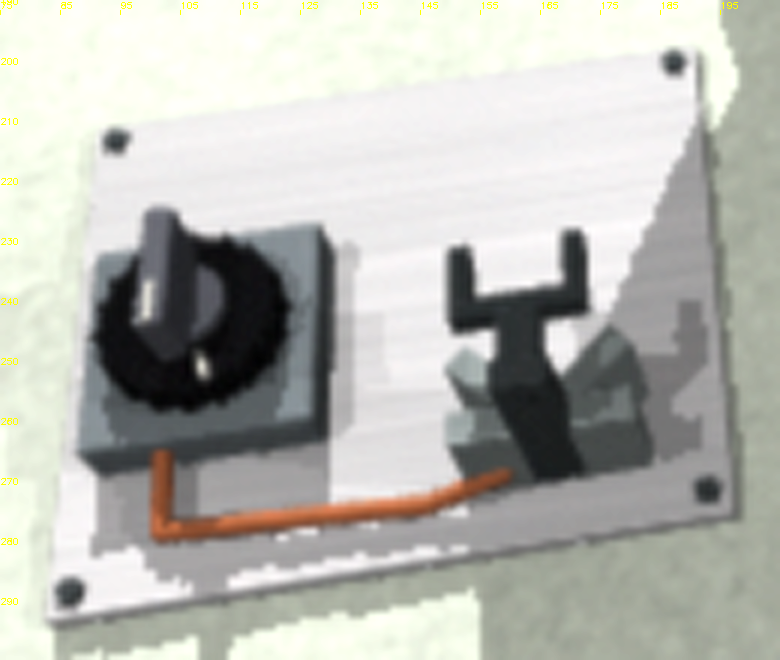

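View pics/s_cart.png

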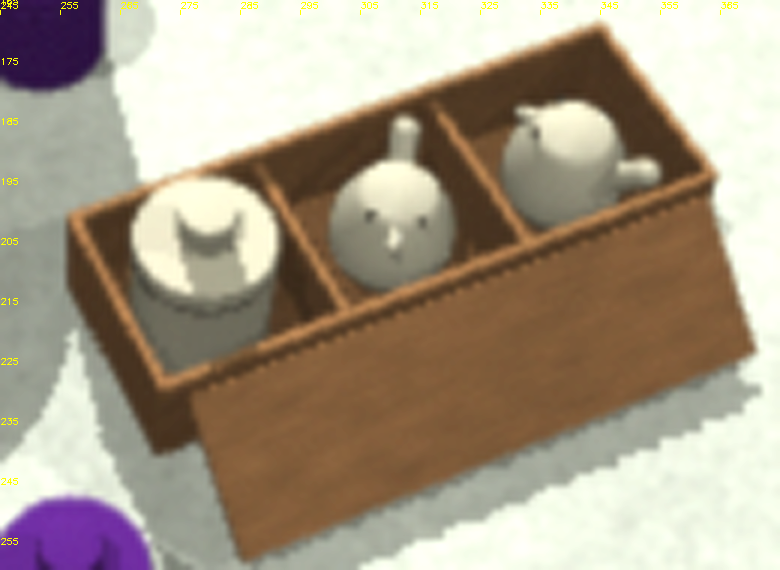

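Run:
```python
from h import *
T=optics.camera_params('top');S=optics.camera_params('scene')
t=lambda a,b,x0=300,y0=140:(x0+a/6-.4,y0+b/6-.4)
r=lambda a:np.round(a*1000,1)
# bolts TL TR BL BR
tb=[t(100,66),t(620,80),t(93,511),t(620,526)]
sb=[(75+707/6-.4,190+490/6-.4),(75+70/6-.4,190+592/6-.4),(75+673/6-.4,190+62/6-.4),(75+116/6-.4,190+140/6-.4)]
P=[];Q=[]
for a,b in zip(tb,sb):
    p=onplane(T,*a,.012);q=onplane(S,*b,.012);P.append(p);Q.append(q);print(r(p),r(q),r(twov(T,a,S,b)[0]))
for P_ in (P,Q):
    TL,TR,BL,BR=P_; ex=(TL-BL+TR-BR)[:2];ex/=np.linalg.norm(ex);ey=(TL-TR+BL-BR)[:2];ey/=np.linalg.norm(ey)
    c=np.mean(P_,0)[:2];print('c',r(c),'ex',ex,'ey',ey,ex@ey, 'sizes',r(np.linalg.norm(TL-BL)),r(np.linalg.norm(TL-TR)))
    ex2=ex+np.array([ey[1],-ey[0]]);ex2/=np.linalg.norm(ex2);ey2=np.array([-ex2[1],ex2[0]])
    print('yaw',np.degrees(np.arctan2(ex2[1],ex2[0])),'seat',r(c+.0325*ex2+.065*ey2),'knob',r(c+.0125*ex2-.07*ey2))
# fork tine tips top
for a in [(187,208),(211,208),(288,208),(311,208)]: print('tine',r(onplane(T,*t(*a),.094)))
print('knob ring',r(onplane(T,*t(532,263),.052)))
print('can body top', r(onplane(T,*t(527,285,145),.070)),'knobtop',r(onplane(T,*t(525,279,145),.088)))
ss=lambda a,b:(245+a/6-.4,165+b/6-.4)
print('scene can body', r(onplane(S,*ss(206,237),.070)),'knobtop',r(onplane(S,*ss(211,213),.088)))
for a in [(38,280),(597,160),(640,360),(75,478)]: print('carton',r(onplane(T,*t(*a,145),.055)))
```

```text
[ 661.  -117.3   12. ] [ 662.  -115.9   12. ] [ 661.3 -116.8   10.6]
[ 654.3 -356.5   12. ] [ 655.4 -355.1   12. ] [ 654.5 -356.5   10.2]
[ 457.  -111.5   12. ] [ 458.  -110.1   12. ] [ 457.  -110.9   10.8]
[ 449.8 -350.4   12. ] [ 450.5 -349.2   12. ] [ 449.8 -350.1   11.1]
c [ 555.5 -233.9] ex [ 0.9995692  -0.02934974] ey [0.02919946 0.99957361] -0.00015035047718714312 sizes 204.1 239.3
yaw -1.6775505959217722 seat [ 589.9 -169.9] knob [ 566.  -304.3]
c [ 556.5 -232.6] ex [ 0.9995881  -0.02869896] ey [0.02959889 0.99956186] 0.0009003117894944133 sizes 204.1 239.3
yaw -1.6703471878634644 seat [ 590.9 -168.5] knob [ 566.9 -302.9]
tine [ 584.9 -142.1   94. ]
tine [ 584.9 -152.4   94. ]
tine [ 584.9 -185.3   94. ]
tine [ 584.9 -195.1   94. ]
knob ring [ 565.5 -301.6   52. ]
can body top [554.6 110.8  70. ] knobtop [555.4 110.7  88. ]
scene can body [557.6 112.2  70. ] knobtop [558.5 113.1  88. ]
carton [558.5 326.6  55. ]
carton [611.5  80.7  55. ]
carton [522.9  61.8  55. ]
carton [471.6 308.8  55. ]
```

The measurements agree between the two views:
- **Seat:** about (590.4, −169.2) mm, yaw −1.7°. The tine tips are at x=585 with mid y −168.7, which fits.
- **Canister:** axis about (556.5, 111.7) mm.
- **Bar-knob axis:** about (566, −303) mm.

The tool's jaw axis already lines up with the carton. I'll go via (0.45, −0.30) to above the canister.

```bash
cat >> h.py <<'E'
def rel(t,o=None):
    o=o or ctrl.get_obs()
    R=np.array(o['ee_rot']);return np.round(R.T@(np.array(t)-o['tcp_pos']),4)
E
python3 - <<'E'
from h import *
o=ctrl.get_obs();print(o['time'],rel([.45,-.3,.25]),rel([.5,-.1,.22]),rel([.555,.112,.2]))
E
```

```text
0.15 [ 0.3694 -0.2545  0.006 ] [ 0.4638 -0.4378  0.0363] [ 0.5659 -0.6315  0.0565]
```

{"name": "move_arm", "arguments": {
  "rows": [
    {"tx":0.04,"ty":-0.026,"tz":0,"grip":1},
    {"tx":0.09,"ty":-0.06,"tz":0,"grip":0.8},
    {"tx":0.14,"ty":-0.095,"tz":0,"grip":0.55},
    {"tx":0.19,"ty":-0.13,"tz":0,"grip":0.55},
    {"tx":0.24,"ty":-0.165,"tz":0,"grip":0.55},
    {"tx":0.285,"ty":-0.2,"tz":0,"grip":0.55},
    {"tx":0.325,"ty":-0.23,"tz":0,"grip":0.55},
    {"tx":0.36,"ty":-0.265,"tz":0.005,"grip":0.55},
    {"tx":0.39,"ty":-0.305,"tz":0.01,"grip":0.55},
    {"tx":0.415,"ty":-0.35,"tz":0.015,"grip":0.55}
  ]
}}

```text
$.rows[0]: bad value
```

Run:
```python
from h import *
o=ctrl.get_obs();print(o['time'],o['tcp_pos'],o['joints'],o['width'],rel([.556,.112,.19]));
```

```text
0.15 [ 0.14863708 -0.63231521  0.25561261] [73.00411083 36.04550093  2.20326867 86.98317419 -1.5465871  57.08560247
 -1.14644824] 0.08501371867807465 [ 0.5668 -0.6313  0.0665]
```

{"name": "move_arm", "arguments": {
  "rows": [
    {"tx":0.04,"ty":-0.026,"tz":0,"ax":0,"ay":0,"az":0,"grip":1},
    {"tx":0.09,"ty":-0.06,"tz":0,"ax":0,"ay":0,"az":0,"grip":0.8},
    {"tx":0.14,"ty":-0.095,"tz":0,"ax":0,"ay":0,"az":0,"grip":0.55},
    {"tx":0.19,"ty":-0.13,"tz":0,"ax":0,"ay":0,"az":0,"grip":0.55},
    {"tx":0.24,"ty":-0.165,"tz":0,"ax":0,"ay":0,"az":0,"grip":0.55},
    {"tx":0.285,"ty":-0.2,"tz":0,"ax":0,"ay":0,"az":0,"grip":0.55},
    {"tx":0.325,"ty":-0.23,"tz":0,"ax":0,"ay":0,"az":0,"grip":0.55},
    {"tx":0.36,"ty":-0.265,"tz":0.005,"ax":0,"ay":0,"az":0,"grip":0.55},
    {"tx":0.39,"ty":-0.305,"tz":0.01,"ax":0,"ay":0,"az":0,"grip":0.55},
    {"tx":0.415,"ty":-0.35,"tz":0.015,"ax":0,"ay":0,"az":0,"grip":0.55}
  ]
}}

```text
time: 1.4
tcp_pos: [0.4735, -0.1957, 0.2411]
ee_rot: [[0.974, 0.229, 0.0], [0.229, -0.974, -0.0], [0.0, 0.0, -1.0]]
contact_force: [0.5, 0.3, -0.1]
width: 0.047
```

Run:
```python
from h import *
o=ctrl.get_obs();print(o['time'],o['tcp_pos'],o['joints'],o['width'],rel([.556,.112,.19]));
```

```text
1.4 [ 0.47348281 -0.19567516  0.24105025] [ 18.85262818  25.9023585    0.65929502 109.75207784  -0.41480528
  44.3194104  -57.03839082] 0.04700804190347473 [ 0.1507 -0.2807  0.051 ]
```

{"name": "move_arm", "arguments": {
  "rows": [
    {"tx":0.02,"ty":-0.04,"tz":0.0,"ax":0,"ay":0,"az":0,"grip":0.55},
    {"tx":0.045,"ty":-0.085,"tz":0.005,"ax":0,"ay":0,"az":0,"grip":0.55},
    {"tx":0.07,"ty":-0.13,"tz":0.01,"ax":0,"ay":0,"az":0,"grip":0.55},
    {"tx":0.095,"ty":-0.175,"tz":0.02,"ax":0,"ay":0,"az":0,"grip":0.55},
    {"tx":0.12,"ty":-0.22,"tz":0.03,"ax":0,"ay":0,"az":0,"grip":0.55},
    {"tx":0.14,"ty":-0.26,"tz":0.04,"ax":0,"ay":0,"az":0,"grip":0.55},
    {"tx":0.1507,"ty":-0.2807,"tz":0.051,"ax":0,"ay":0,"az":0,"grip":0.55},
    {"tx":0.1507,"ty":-0.2807,"tz":0.051,"ax":0,"ay":0,"az":0,"grip":0.55},
    {"tx":0.1507,"ty":-0.2807,"tz":0.051,"ax":0,"ay":0,"az":0,"grip":0.55}
  ]
}}

```text
time: 2.52
tcp_pos: [0.555, 0.109, 0.1904]
ee_rot: [[0.974, 0.227, -0.0], [0.227, -0.974, -0.001], [-0.001, 0.001, -1.0]]
contact_force: [-0.0, 0.0, 0.5]
width: 0.0468
```

Run:
```python
from h import *
o=ctrl.get_obs();print(o['time'],o['tcp_pos'],o['joints'],o['width'])
p=optics.camera_params('wrist');im=optics.capture('wrist');cv2.imwrite('pics/w1.png',im[:,:,::-1])
print(p['xyz'],proj(p,[.5565,.1117,.088]),proj(p,[.5565,.1117,.07]))
import pickle;pickle.dump(p,open('w1.pkl','wb'))
```

```text
2.525 [0.55496129 0.1090075  0.19039815] [-14.30813155  33.80881758   0.48287842 104.54291146  -0.30857133
  41.69030449 -90.53461891] 0.046815401545023096
[0.62561722 0.12520369 0.30856092] [254.97279649 198.63505419] [255.20263812 192.03073862]
```

View pics/w1.png

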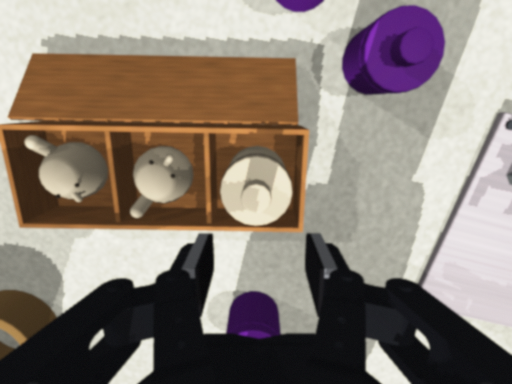

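Run:
```python
from h import *
import pickle;p=pickle.load(open('w1.pkl','rb'))
im=cv2.imread('pics/w1.png')
hsv=cv2.cvtColor(im,cv2.COLOR_BGR2HSV)
m=((hsv[...,2]>165)&(hsv[...,1]<70)).astype(np.uint8)*255;m[:, :215]=0;m[:,300:]=0;m[:140]=0;m[228:]=0
c=max(cv2.findContours(m,0,2)[0],key=cv2.contourArea);print(cv2.minEnclosingCircle(c),cv2.boundingRect(c),cv2.fitEllipse(cv2.convexHull(c)))
cv2.imwrite('pics/w1z.png',cv2.resize(np.clip(im[140:235,205:305]*1.2,0,255).astype(np.uint8),None,fx=6,fy=6,interpolation=cv2.INTER_CUBIC))
e=cv2.fitEllipse(cv2.convexHull(c))[0];print(onplane(p,*e,.07))
```

```text
((255.9995880126953, 190.15802001953125), 35.484710693359375) (221, 158, 71, 68) ((255.81845092773438, 190.82977294921875), (68.23802947998047, 71.01532745361328), 96.0458755493164)
[0.55762582 0.11143618 0.07      ]
```

View pics/w1z.png

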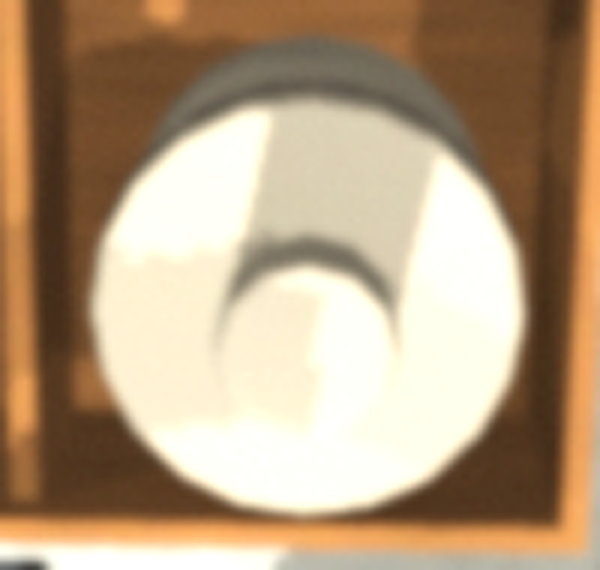

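Run:
```python
from h import *
for i in range(3):
  o=ctrl.get_obs();print(o['time'],o['tcp_pos'],rel([.557,.1115,.0965]))
```

```text
2.575 [0.55517081 0.10864854 0.19064455] [ 0.0024 -0.0025  0.0941]
2.575 [0.55517081 0.10864854 0.19064455] [ 0.0024 -0.0025  0.0941]
2.575 [0.55517081 0.10864854 0.19064455] [ 0.0024 -0.0025  0.0941]
```

{"name": "move_arm", "arguments": {
  "rows": [
    {"tx":0.002,"ty":-0.002,"tz":0.02,"ax":0,"ay":0,"az":0,"grip":0.55},
    {"tx":0.0024,"ty":-0.0025,"tz":0.045,"ax":0,"ay":0,"az":0,"grip":0.55},
    {"tx":0.0024,"ty":-0.0025,"tz":0.06,"ax":0,"ay":0,"az":0,"grip":0.55},
    {"tx":0.0024,"ty":-0.0025,"tz":0.07,"ax":0,"ay":0,"az":0,"grip":0.55},
    {"tx":0.0024,"ty":-0.0025,"tz":0.07,"ax":0,"ay":0,"az":0,"grip":0.55}
  ]
}}

```text
time: 3.2
tcp_pos: [0.5568, 0.1131, 0.12]
ee_rot: [[0.974, 0.228, -0.001], [0.228, -0.974, -0.0], [-0.001, 0.0, -1.0]]
contact_force: [-0.1, 1.1, 0.3]
width: 0.047
```

Run:
```python
from h import *
o=ctrl.get_obs();print(o['time'],o['tcp_pos'],o['contact_force'],rel([.557,.1115,.0965]))
```

```text
3.2 [0.55675537 0.11311527 0.12004499] [-0.08177464  1.09776837  0.26499495] [-0.0001  0.0016  0.0235]
```

{"name": "move_arm", "arguments": {
  "rows": [
    {"tx":0,"ty":0.0012,"tz":0.01,"ax":0,"ay":0,"az":0,"grip":0.55},
    {"tx":0,"ty":0.0012,"tz":0.018,"ax":0,"ay":0,"az":0,"grip":0.55},
    {"tx":0,"ty":0.0012,"tz":0.023,"ax":0,"ay":0,"az":0,"grip":0.55},
    {"tx":0,"ty":0.0012,"tz":0.023,"ax":0,"ay":0,"az":0,"grip":0.55}
  ]
}}

```text
time: 3.7
tcp_pos: [0.5569, 0.1124, 0.0969]
ee_rot: [[0.973, 0.229, -0.001], [0.229, -0.973, -0.0], [-0.001, 0.0, -1.0]]
contact_force: [-0.1, -0.3, 0.8]
width: 0.0469
```

Run:
```python
from h import *
o=ctrl.get_obs();print(o['time'],o['tcp_pos'],o['contact_force'],rel([.557,.1115,.0965]))
cv2.imwrite('pics/s2.png',cv2.resize(optics.capture('scene')[120:270,190:390,::-1],None,fx=4,fy=4))
```

```text
3.7 [0.55692072 0.11239113 0.09685189] [-0.05991206 -0.33409078  0.84519063] [-0.0001  0.0009  0.0004]
```

View pics/s2.png

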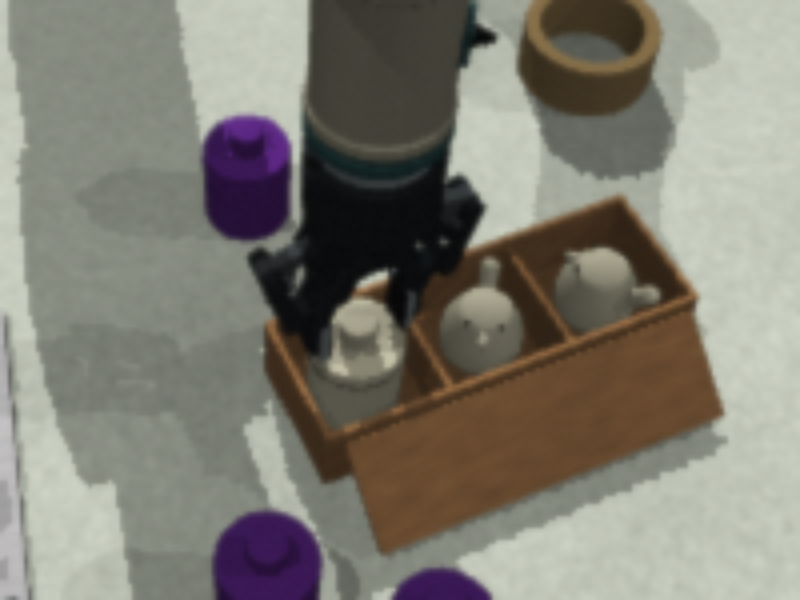

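The picture shows the fingers straddling the knob (crop 360,330) above the body. I'll close on it.

{"name": "move_arm", "arguments": {
  "grip_force": 45,
  "rows": [
    {"tx":0,"ty":0.0005,"tz":0,"ax":0,"ay":0,"az":0,"grip":0.35},
    {"tx":0,"ty":0.0005,"tz":0,"ax":0,"ay":0,"az":0,"grip":0.2},
    {"tx":0,"ty":0.0005,"tz":0,"ax":0,"ay":0,"az":0,"grip":0.1},
    {"tx":0,"ty":0.0005,"tz":0,"ax":0,"ay":0,"az":0,"grip":0.1},
    {"tx":0,"ty":0.0005,"tz":0,"ax":0,"ay":0,"az":0,"grip":0.1}
  ]
}}

```text
time: 4.38
tcp_pos: [0.5575, 0.1121, 0.0977]
ee_rot: [[0.973, 0.229, 0.001], [0.229, -0.973, 0.0], [0.001, -0.0, -1.0]]
contact_force: [-1.6, 1.2, 5.3]
width: 0.0223
```

{"name": "move_arm", "arguments": {
  "rows": [
    {"tx":0,"ty":0,"tz":-0.003,"ax":0,"ay":0,"az":0,"grip":0.1},
    {"tx":0,"ty":0,"tz":-0.01,"ax":0,"ay":0,"az":0,"grip":0.1},
    {"tx":0,"ty":0,"tz":-0.02,"ax":0,"ay":0,"az":0,"grip":0.1},
    {"tx":0,"ty":0,"tz":-0.035,"ax":0,"ay":0,"az":0,"grip":0.1},
    {"tx":0,"ty":0,"tz":-0.055,"ax":0,"ay":0,"az":0,"grip":0.1},
    {"tx":0,"ty":0,"tz":-0.075,"ax":0,"ay":0,"az":0,"grip":0.1},
    {"tx":0,"ty":0,"tz":-0.095,"ax":0,"ay":0,"az":0,"grip":0.1},
    {"tx":0,"ty":0,"tz":-0.11,"ax":0,"ay":0,"az":0,"grip":0.1},
    {"tx":0,"ty":0,"tz":-0.115,"ax":0,"ay":0,"az":0,"grip":0.1}
  ]
}}

```text
time: 5.5
tcp_pos: [0.5578, 0.112, 0.2137]
ee_rot: [[0.973, 0.229, 0.002], [0.229, -0.974, 0.0], [0.002, 0.0, -1.0]]
contact_force: [0.3, -0.1, -3.7]
width: 0.0217
```

Run:
```python
from h import *
o=ctrl.get_obs();print(o['time'],o['tcp_pos'],o['contact_force'],o['ft_torque'],o['width'],rel([.5054,-.1667,.2126]))
c=np.degrees(np.arctan2(o['ee_rot'][1][0],o['ee_rot'][0][0]));print(c,np.radians(c+1.68))
a=optics.capture('scene');cv2.imwrite('pics/s3.png',cv2.resize(a[80:230,190:390,::-1],None,fx=4,fy=4))
```

```text
5.5 [0.55779367 0.11200193 0.21368151] [ 0.32634818 -0.07396786 -3.6954316 ] [-0.05772396  0.05501957  0.01657428] 0.021734771929877418 [-0.1147  0.2593  0.0008]
13.219548405893102 0.26004617674310715
```

View pics/s3.png

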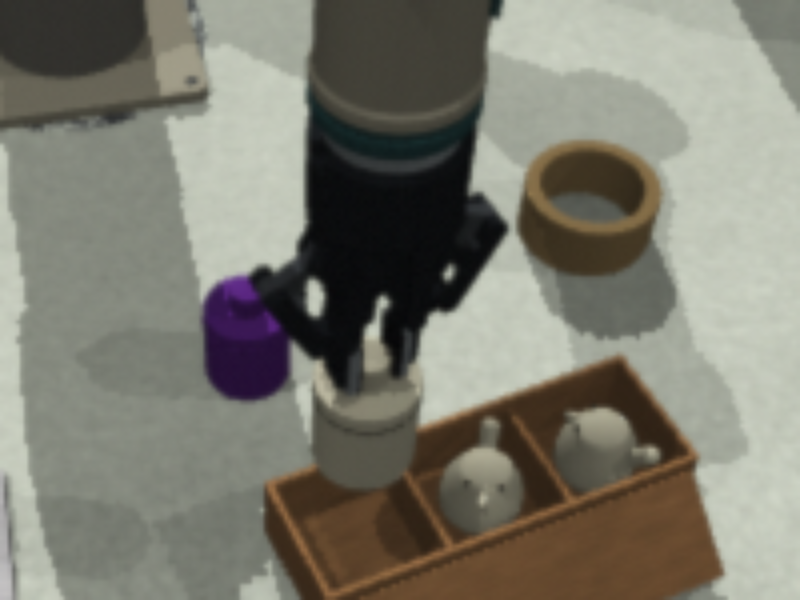

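The canister is lifted clear and hangs upright, with a load of about 3.7 N. Next I carry it over the front spot and turn to the stand's yaw.

{"name": "move_arm", "arguments": {
  "rows": [
    {"tx":-0.006,"ty":0.014,"tz":0,"ax":0,"ay":0,"az":0.01,"grip":0.1},
    {"tx":-0.018,"ty":0.042,"tz":0,"ax":0,"ay":0,"az":0.04,"grip":0.1},
    {"tx":-0.034,"ty":0.078,"tz":0,"ax":0,"ay":0,"az":0.08,"grip":0.1},
    {"tx":-0.052,"ty":0.118,"tz":0,"ax":0,"ay":0,"az":0.12,"grip":0.1},
    {"tx":-0.07,"ty":0.158,"tz":0,"ax":0,"ay":0,"az":0.16,"grip":0.1},
    {"tx":-0.087,"ty":0.197,"tz":0,"ax":0,"ay":0,"az":0.2,"grip":0.1},
    {"tx":-0.102,"ty":0.23,"tz":0,"ax":0,"ay":0,"az":0.235,"grip":0.1},
    {"tx":-0.111,"ty":0.251,"tz":0.0,"ax":0,"ay":0,"az":0.255,"grip":0.1},
    {"tx":-0.1147,"ty":0.2593,"tz":0.003,"ax":0,"ay":0,"az":0.26,"grip":0.1},
    {"tx":-0.1147,"ty":0.2593,"tz":0.02,"ax":0,"ay":0,"az":0.26,"grip":0.1}
  ]
}}

```text
time: 6.8
tcp_pos: [0.505, -0.1678, 0.1923]
ee_rot: [[1.0, -0.031, 0.001], [-0.031, -1.0, -0.001], [0.001, 0.001, -1.0]]
contact_force: [-0.3, 0.6, -3.5]
width: 0.0219
```

Run:
```python
from h import *
o=ctrl.get_obs();print(o['time'],o['tcp_pos'],o['ee_rot'],o['contact_force'],o['width'],rel([.5054,-.1667,.1037]))
```

```text
6.8 [ 0.50495634 -0.16783269  0.19229841] [[ 9.99525325e-01 -3.07828028e-02  1.24242402e-03]
 [-3.07821138e-02 -9.99525956e-01 -5.69932770e-04]
 [ 1.25937918e-03  5.31417800e-04 -9.99999066e-01]] [-0.30230544  0.55300796 -3.45233307] 0.0218834609214375 [ 0.0003 -0.0012  0.0886]
```

Descend to about 5 mm above the plate, then creep down.

{"name": "move_arm", "arguments": {
  "rows": [
    {"tx":0,"ty":-0.0008,"tz":0.01,"ax":0,"ay":0,"az":0,"grip":0.1},
    {"tx":0,"ty":-0.0008,"tz":0.028,"ax":0,"ay":0,"az":0,"grip":0.1},
    {"tx":0,"ty":-0.0008,"tz":0.048,"ax":0,"ay":0,"az":0,"grip":0.1},
    {"tx":0,"ty":-0.0008,"tz":0.065,"ax":0,"ay":0,"az":0,"grip":0.1},
    {"tx":0,"ty":-0.0008,"tz":0.077,"ax":0,"ay":0,"az":0,"grip":0.1},
    {"tx":0,"ty":-0.0008,"tz":0.083,"ax":0,"ay":0,"az":0,"grip":0.1},
    {"tx":0,"ty":-0.0008,"tz":0.0845,"ax":0,"ay":0,"az":0,"grip":0.1},
    {"tx":0,"ty":-0.0008,"tz":0.0855,"ax":0,"ay":0,"az":0,"grip":0.1}
  ]
}}

```text
time: 7.8
tcp_pos: [0.5054, -0.166, 0.1072]
ee_rot: [[1.0, -0.029, 0.001], [-0.029, -1.0, -0.0], [0.001, 0.0, -1.0]]
contact_force: [-0.4, -0.0, -3.5]
width: 0.0218
```

{"name": "move_arm", "arguments": {
  "rows": [
    {"tx":0,"ty":0,"tz":0.001,"ax":0,"ay":0,"az":0,"grip":0.1},
    {"tx":0,"ty":0,"tz":0.002,"ax":0,"ay":0,"az":0,"grip":0.1},
    {"tx":0,"ty":0,"tz":0.0025,"ax":0,"ay":0,"az":0,"grip":0.1},
    {"tx":0,"ty":0,"tz":0.0025,"ax":0,"ay":0,"az":0,"grip":0.1}
  ]
}}

```text
time: 8.3
tcp_pos: [0.505, -0.1659, 0.1044]
ee_rot: [[1.0, -0.029, 0.0], [-0.029, -1.0, -0.0], [0.0, 0.0, -1.0]]
contact_force: [0.2, -0.4, -3.0]
width: 0.0222
```

{"name": "move_arm", "arguments": {
  "rows": [
    {"tx":0,"ty":0,"tz":0.0005,"ax":0,"ay":0,"az":0,"grip":0.1},
    {"tx":0,"ty":0,"tz":0.001,"ax":0,"ay":0,"az":0,"grip":0.1},
    {"tx":0,"ty":0,"tz":0.001,"ax":0,"ay":0,"az":0,"grip":0.1}
  ]
}}

```text
time: 8.68
tcp_pos: [0.5051, -0.1658, 0.1037]
ee_rot: [[1.0, -0.029, 0.0], [-0.029, -1.0, 0.0], [0.0, -0.0, -1.0]]
contact_force: [-1.1, 0.9, 2.6]
width: 0.0222
```

It touched down: the force went from −3.5 to +2.6 N. Now I open and retreat upward.

{"name": "move_arm", "arguments": {
  "rows": [
    {"tx":0,"ty":0,"tz":-0.0003,"ax":0,"ay":0,"az":0,"grip":0.3},
    {"tx":0,"ty":0,"tz":-0.0005,"ax":0,"ay":0,"az":0,"grip":0.45},
    {"tx":0,"ty":0,"tz":-0.001,"ax":0,"ay":0,"az":0,"grip":0.55},
    {"tx":0,"ty":0,"tz":-0.002,"ax":0,"ay":0,"az":0,"grip":0.6},
    {"tx":0,"ty":0,"tz":-0.01,"ax":0,"ay":0,"az":0,"grip":0.8},
    {"tx":0,"ty":0,"tz":-0.03,"ax":0,"ay":0,"az":0,"grip":1},
    {"tx":0,"ty":0,"tz":-0.06,"ax":0,"ay":0,"az":0,"grip":1},
    {"tx":0,"ty":0,"tz":-0.08,"ax":0,"ay":0,"az":0,"grip":1},
    {"tx":0,"ty":0,"tz":-0.085,"ax":0,"ay":0,"az":0,"grip":1}
  ]
}}

```text
time: 9.8
tcp_pos: [0.5058, -0.1662, 0.19]
ee_rot: [[1.0, -0.029, 0.003], [-0.029, -1.0, -0.001], [0.003, 0.001, -1.0]]
contact_force: [-0.5, 0.3, -0.9]
width: 0.0852
```

Run:
```python
from h import *
o=ctrl.get_obs();print(o['time'],o['tcp_pos'],o['contact_force'],o['width'])
p=optics.camera_params('wrist');a=optics.capture('wrist');cv2.imwrite('pics/w4.png',a[:,:,::-1])
import pickle;pickle.dump(p,open('w4.pkl','wb'))
hsv=cv2.cvtColor(a,cv2.COLOR_RGB2HSV)
```

```text
9.8 [ 0.50580365 -0.16618923  0.18995376] [-0.51502709  0.2892234  -0.8566244 ] 0.08521682687074868
```

View pics/w4.png

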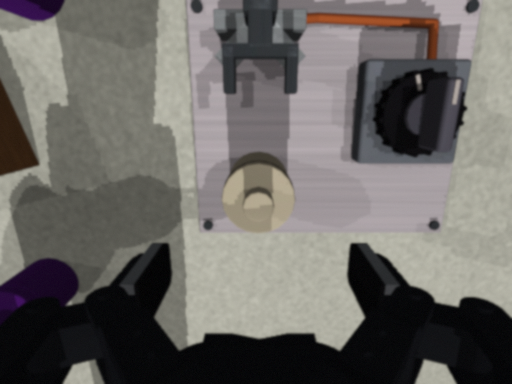

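The canister stands at (258,196) on the plate. The tine ends are at (229,93) and (291,93), and three bolts are in view. I'll cross-check the seat against this view.

Run:
```python
from h import *
import pickle;p=pickle.load(open('w4.pkl','rb'));im=cv2.imread('pics/w4.png')
r=lambda a:np.round(np.array(a)*1000,1)
for q in [(208,224),(434,224),(196,6)]: print('bolt',r(onplane(p,*q,.012)))
for q in [(223.5,93.5),(234.5,93.5),(285,93.5),(297,93.5)]: print('tine',r(onplane(p,*q,.094)))
print('can top',r(onplane(p,258.5,195.5,.076)),'knob',r(onplane(p,258.5,205,.094)))
print('ring',r(onplane(p,420,112,.052)))
cv2.imwrite('pics/w4z.png',cv2.resize(im[40:240,200:320],None,fx=3,fy=3,interpolation=cv2.INTER_CUBIC))
cv2.imwrite('pics/w4k.png',cv2.resize(np.clip(im[50:170,345:475]*1.5,0,255).astype(np.uint8),None,fx=5,fy=5,interpolation=cv2.INTER_CUBIC))
```

```text
bolt [ 458.1 -111.5   12. ]
bolt [ 451.  -351.5   12. ]
bolt [ 662.  -116.6   12. ]
tine [ 585.9 -145.    94. ]
tine [ 585.7 -152.5   94. ]
tine [ 584.7 -186.8   94. ]
tine [ 584.5 -194.9   94. ]
can top [ 507.5 -166.5   76. ] knob [ 505.4 -166.5   94. ]
ring [ 568.4 -301.8   52. ]
```

View pics/w4z.png

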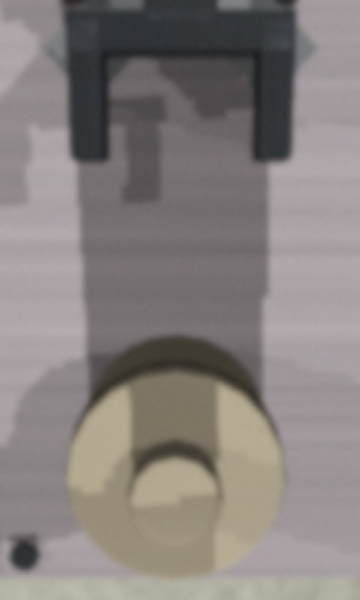

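View pics/w4k.png

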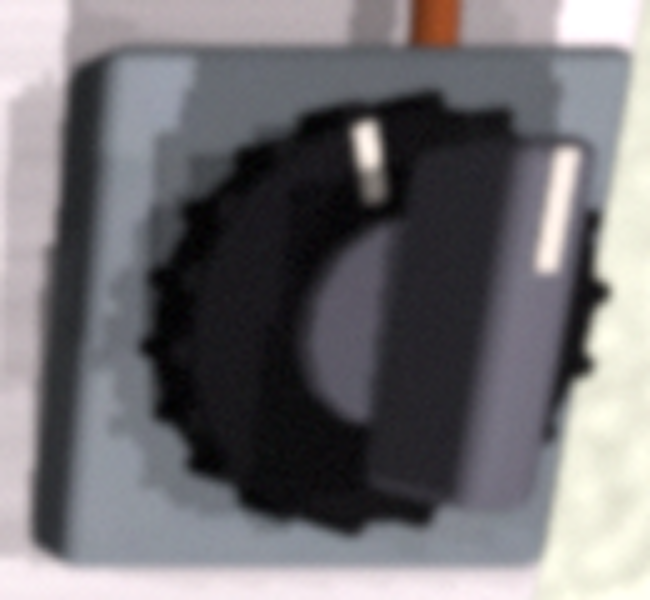

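Everything agrees: the canister is at (506,−166.5) on the seat axis and the seat is near (590.4,−169.4). Next I descend with open jaws around the body.

{"name": "move_arm", "arguments": {
  "grip_force": 25,
  "rows": [
    {"tx":0,"ty":0,"tz":0.015,"ax":0,"ay":0,"az":0,"grip":1},
    {"tx":0,"ty":0,"tz":0.04,"ax":0,"ay":0,"az":0,"grip":1},
    {"tx":0,"ty":0,"tz":0.07,"ax":0,"ay":0,"az":0,"grip":1},
    {"tx":0,"ty":0,"tz":0.1,"ax":0,"ay":0,"az":0,"grip":1},
    {"tx":0,"ty":0,"tz":0.122,"ax":0,"ay":0,"az":0,"grip":1},
    {"tx":0,"ty":0,"tz":0.132,"ax":0,"ay":0,"az":0,"grip":1},
    {"tx":0,"ty":0,"tz":0.132,"ax":0,"ay":0,"az":0,"grip":1}
  ]
}}

```text
time: 10.72
tcp_pos: [0.504, -0.1657, 0.055]
ee_rot: [[1.0, -0.029, -0.003], [-0.029, -1.0, 0.001], [-0.003, -0.001, -1.0]]
contact_force: [-0.0, -0.6, -0.1]
width: 0.0856
```

{"name": "move_arm", "arguments": {
  "grip_force": 30,
  "rows": [
    {"tx":0.001,"ty":0,"tz":0,"ax":0,"ay":0,"az":0,"grip":0.85},
    {"tx":0.001,"ty":0,"tz":0,"ax":0,"ay":0,"az":0,"grip":0.75},
    {"tx":0.001,"ty":0,"tz":0,"ax":0,"ay":0,"az":0,"grip":0.65},
    {"tx":0.001,"ty":0,"tz":0,"ax":0,"ay":0,"az":0,"grip":0.6},
    {"tx":0.001,"ty":0,"tz":0,"ax":0,"ay":0,"az":0,"grip":0.6},
    {"tx":0.001,"ty":0,"tz":0,"ax":0,"ay":0,"az":0,"grip":0.6}
  ]
}}

```text
time: 11.48
tcp_pos: [0.5066, -0.166, 0.0572]
ee_rot: [[1.0, -0.029, 0.002], [-0.029, -1.0, -0.0], [0.002, 0.0, -1.0]]
contact_force: [0.0, -0.2, 6.3]
width: 0.0594
```

Run:
```python
from h import *
o=ctrl.get_obs();print(o['time'],o['tcp_pos'],o['contact_force'],o['width'],rel([.590,-.1693,.057]))
```

```text
11.475 [ 0.50663419 -0.1659769   0.0572378 ] [ 0.01919786 -0.21296181  6.32437918] 0.05937587631450854 [0.0834 0.0009 0.0004]
```

{"name": "move_arm", "arguments": {
  "rows": [
    {"tx":0,"ty":0,"tz":-0.001,"ax":0,"ay":0,"az":0,"grip":0.6},
    {"tx":0,"ty":0,"tz":-0.002,"ax":0,"ay":0,"az":0,"grip":0.6},
    {"tx":0,"ty":0,"tz":-0.003,"ax":0,"ay":0,"az":0,"grip":0.6},
    {"tx":0,"ty":0,"tz":-0.003,"ax":0,"ay":0,"az":0,"grip":0.6}
  ]
}}

```text
time: 11.98
tcp_pos: [0.5059, -0.1659, 0.0592]
ee_rot: [[1.0, -0.029, -0.0], [-0.029, -1.0, 0.0], [-0.0, -0.0, -1.0]]
contact_force: [0.2, 0.1, -4.4]
width: 0.0597
```

{"name": "move_arm", "arguments": {
  "rows": [
    {"tx":0.004,"ty":0,"tz":0,"ax":0,"ay":0,"az":0,"grip":0.6},
    {"tx":0.012,"ty":0,"tz":0,"ax":0,"ay":0,"az":0,"grip":0.6},
    {"tx":0.022,"ty":0.0003,"tz":0,"ax":0,"ay":0,"az":0,"grip":0.6},
    {"tx":0.032,"ty":0.0005,"tz":0,"ax":0,"ay":0,"az":0,"grip":0.6},
    {"tx":0.042,"ty":0.0007,"tz":0,"ax":0,"ay":0,"az":0,"grip":0.6},
    {"tx":0.052,"ty":0.001,"tz":0,"ax":0,"ay":0,"az":0,"grip":0.6},
    {"tx":0.06,"ty":0.001,"tz":0,"ax":0,"ay":0,"az":0,"grip":0.6},
    {"tx":0.066,"ty":0.001,"tz":0,"ax":0,"ay":0,"az":0,"grip":0.6},
    {"tx":0.07,"ty":0.001,"tz":0,"ax":0,"ay":0,"az":0,"grip":0.6},
    {"tx":0.07,"ty":0.001,"tz":0,"ax":0,"ay":0,"az":0,"grip":0.6}
  ]
}}

```text
time: 13.22
tcp_pos: [0.5761, -0.169, 0.0593]
ee_rot: [[1.0, -0.029, 0.0], [-0.029, -1.0, 0.0], [0.0, -0.0, -1.0]]
contact_force: [0.1, 1.2, -4.0]
width: 0.0592
```

Run:
```python
from h import *
o=ctrl.get_obs();print(o['time'],o['tcp_pos'],o['contact_force'],o['width'],rel([.590,-.1693,.057]))
a=optics.capture('scene');cv2.imwrite('pics/s5.png',cv2.resize(a[150:300,75:275,::-1],None,fx=4,fy=4))
cv2.imwrite('pics/w5.png',optics.capture('wrist')[:,:,::-1])
```

```text
13.225 [ 0.57608129 -0.16895479  0.05931699] [ 0.07083696  1.15018169 -4.00364081] 0.059228038435616824 [ 0.0139 -0.0001  0.0023]
```

View pics/s5.png

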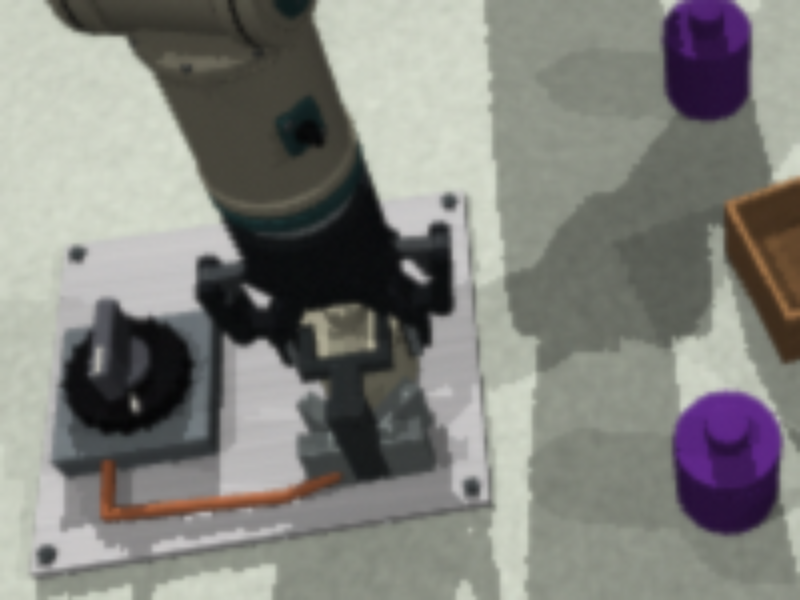

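View pics/w5.png

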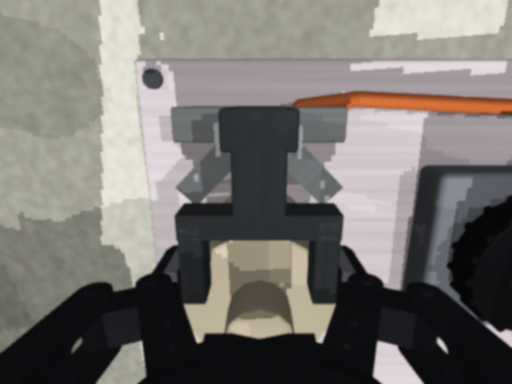

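The knob is entering the slot, centred between the tines. I'll advance slowly and watch the force.

{"name": "move_arm", "arguments": {
  "rows": [
    {"tx":0.003,"ty":0,"tz":0,"ax":0,"ay":0,"az":0,"grip":0.6},
    {"tx":0.006,"ty":0,"tz":0,"ax":0,"ay":0,"az":0,"grip":0.6},
    {"tx":0.009,"ty":0,"tz":0,"ax":0,"ay":0,"az":0,"grip":0.6},
    {"tx":0.011,"ty":0,"tz":0,"ax":0,"ay":0,"az":0,"grip":0.6},
    {"tx":0.012,"ty":0,"tz":0,"ax":0,"ay":0,"az":0,"grip":0.6},
    {"tx":0.012,"ty":0,"tz":0,"ax":0,"ay":0,"az":0,"grip":0.6}
  ]
}}

```text
time: 14.08
tcp_pos: [0.588, -0.1694, 0.0593]
ee_rot: [[1.0, -0.029, 0.0], [-0.029, -1.0, -0.0], [0.0, 0.0, -1.0]]
contact_force: [0.4, -0.1, -3.6]
width: 0.0595
```

{"name": "move_arm", "arguments": {
  "rows": [
    {"tx":0.0007,"ty":0,"tz":0,"ax":0,"ay":0,"az":0,"grip":0.6},
    {"tx":0.0014,"ty":0,"tz":0,"ax":0,"ay":0,"az":0,"grip":0.6},
    {"tx":0.002,"ty":0,"tz":0,"ax":0,"ay":0,"az":0,"grip":0.6},
    {"tx":0.002,"ty":0,"tz":0,"ax":0,"ay":0,"az":0,"grip":0.6}
  ]
}}

```text
time: 14.58
tcp_pos: [0.59, -0.1694, 0.0593]
ee_rot: [[1.0, -0.029, 0.0], [-0.029, -1.0, 0.0], [0.0, -0.0, -1.0]]
contact_force: [-0.6, -1.1, -2.5]
width: 0.0593
```

{"name": "move_arm", "arguments": {
  "rows": [
    {"tx":0.0005,"ty":0,"tz":0,"ax":0,"ay":0,"az":0,"grip":0.6},
    {"tx":0.001,"ty":0,"tz":0,"ax":0,"ay":0,"az":0,"grip":0.6},
    {"tx":0.001,"ty":0,"tz":0,"ax":0,"ay":0,"az":0,"grip":0.6}
  ]
}}

```text
time: 14.95
tcp_pos: [0.591, -0.1695, 0.0593]
ee_rot: [[1.0, -0.029, 0.0], [-0.029, -1.0, -0.0], [0.0, 0.0, -1.0]]
contact_force: [-0.5, -0.2, -4.0]
width: 0.0595
```

{"name": "move_arm", "arguments": {
  "rows": [
    {"tx":0.0005,"ty":0,"tz":0,"ax":0,"ay":0,"az":0,"grip":0.6},
    {"tx":0.001,"ty":0,"tz":0,"ax":0,"ay":0,"az":0,"grip":0.6},
    {"tx":0.0015,"ty":0,"tz":0,"ax":0,"ay":0,"az":0,"grip":0.6},
    {"tx":0.0015,"ty":0,"tz":0,"ax":0,"ay":0,"az":0,"grip":0.6}
  ]
}}

```text
time: 15.45
tcp_pos: [0.5925, -0.1695, 0.0593]
ee_rot: [[1.0, -0.029, 0.0], [-0.029, -1.0, -0.0], [0.0, 0.0, -1.0]]
contact_force: [-0.3, 0.7, -4.2]
width: 0.0592
```

Run:
```python
from h import *
p=optics.camera_params('wrist');a=optics.capture('wrist')
im=a[:,:,::-1]
cv2.imwrite('pics/w6.png',cv2.resize(im[170:370,140:380],None,fx=3,fy=3,interpolation=cv2.INTER_CUBIC))
for d in [(0,0)]:
  for X in ([.5904,-.1694,.094],[.592,-.1694,.094]): print(proj(p,X))
c=np.array([.5904,-.1694,0]);ex=np.array([.99957,-.0293,0]);ey=np.array([.0293,.99957,0])
for n,x,y,z in [('tineL in',-5,17,.094),('tineR in',-5,-17,.094),('crossbar front',18,0,.094)]: print(n,proj(p,c+ex*x/1000+ey*y/1000+[0,0,z]))
```

```text
[257.68105211 334.3826371 ]
[257.53825801 330.44918769]
tineL in [207.94851852 346.4858078 ]
tineR in [307.40617185 346.42781267]
crossbar front [257.64421562 287.9782514 ]
```

View pics/w6.png

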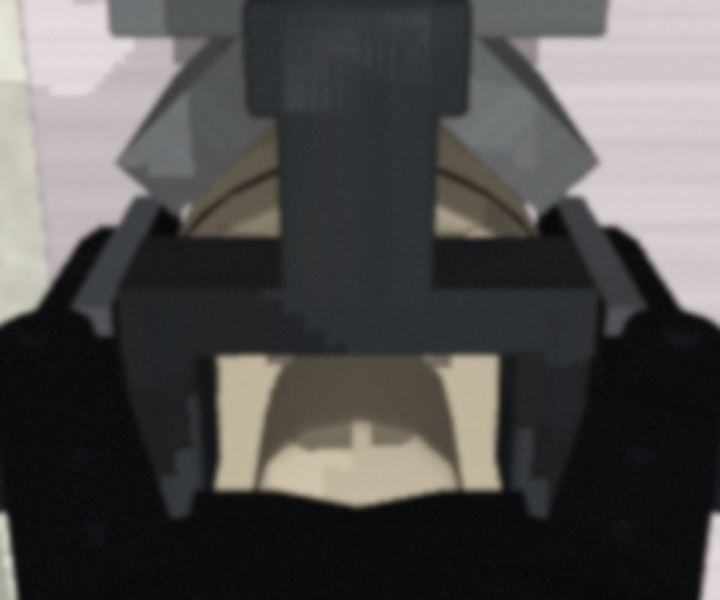

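The canister body sits between the V faces and may still be a couple of mm short. I'll set it down, release, and finish with a low push from shut fingers.

{"name": "move_arm", "arguments": {
  "rows": [
    {"tx":0,"ty":0,"tz":0.0007,"ax":0,"ay":0,"az":0,"grip":0.6},
    {"tx":0,"ty":0,"tz":0.0014,"ax":0,"ay":0,"az":0,"grip":0.6},
    {"tx":0,"ty":0,"tz":0.0014,"ax":0,"ay":0,"az":0,"grip":0.6}
  ]
}}

```text
time: 15.88
tcp_pos: [0.5924, -0.1695, 0.0578]
ee_rot: [[1.0, -0.029, -0.0], [-0.029, -1.0, 0.0], [-0.0, -0.0, -1.0]]
contact_force: [-0.2, 0.4, -4.5]
width: 0.0595
```

{"name": "move_arm", "arguments": {
  "rows": [
    {"tx":0,"ty":0,"tz":0.0005,"ax":0,"ay":0,"az":0,"grip":0.6},
    {"tx":0,"ty":0,"tz":0.001,"ax":0,"ay":0,"az":0,"grip":0.6},
    {"tx":0,"ty":0,"tz":0.001,"ax":0,"ay":0,"az":0,"grip":0.6}
  ]
}}

```text
time: 16.25
tcp_pos: [0.5924, -0.1695, 0.0573]
ee_rot: [[1.0, -0.029, 0.0], [-0.029, -1.0, -0.0], [0.0, 0.0, -1.0]]
contact_force: [-0.9, 0.2, 1.6]
width: 0.0597
```

Down on the plate. Opening at constant height, then straight up.

{"name": "move_arm", "arguments": {
  "rows": [
    {"tx":0,"ty":0,"tz":0,"ax":0,"ay":0,"az":0,"grip":0.75},
    {"tx":0,"ty":0,"tz":0,"ax":0,"ay":0,"az":0,"grip":0.9},
    {"tx":0,"ty":0,"tz":0,"ax":0,"ay":0,"az":0,"grip":1},
    {"tx":0,"ty":0,"tz":-0.004,"ax":0,"ay":0,"az":0,"grip":1},
    {"tx":0,"ty":0,"tz":-0.02,"ax":0,"ay":0,"az":0,"grip":1},
    {"tx":0,"ty":0,"tz":-0.05,"ax":0,"ay":0,"az":0,"grip":1},
    {"tx":-0.01,"ty":0,"tz":-0.085,"ax":0,"ay":0,"az":0,"grip":1},
    {"tx":-0.04,"ty":0,"tz":-0.11,"ax":0,"ay":0,"az":0,"grip":0.7},
    {"tx":-0.075,"ty":0,"tz":-0.11,"ax":0,"ay":0,"az":0,"grip":0.3},
    {"tx":-0.08,"ty":0,"tz":-0.11,"ax":0,"ay":0,"az":0,"grip":0}
  ]
}}

```text
time: 17.5
tcp_pos: [0.5103, -0.1674, 0.1684]
ee_rot: [[1.0, -0.031, -0.0], [-0.031, -1.0, -0.0], [-0.0, 0.0, -1.0]]
contact_force: [1.0, 0.3, 1.1]
width: 0.0322
```

Run:
```python
from h import *
o=ctrl.get_obs();print(o['time'],o['tcp_pos'],o['contact_force'],o['width'])
p=optics.camera_params('wrist');a=optics.capture('wrist');im=a[:,:,::-1]
import pickle;pickle.dump(p,open('w7.pkl','wb'))
cv2.imwrite('pics/w7.png',im)
c=np.array([.5904,-.1694,0]);ex=np.array([.99957,-.0293,0]);ey=np.array([.0293,.99957,0])
for n,x,y,z in [('tineL in',-5,17,.094),('tineR in',-5,-17,.094),('crossbar front',18,0,.094),('knob',0,0,.094),('knob near',-12,0,.094),('body near',-30,0,.076),('body L',0,30,.076),('body R',0,-30,.076)]: print(n,proj(p,c+ex*x/1000+ey*y/1000+[0,0,z]))
```

```text
17.5 [ 0.51031519 -0.16743096  0.16844244] [1.0321984  0.3360448  1.12417966] 0.03219693387218442
tineL in [229.61726879  99.3143041 ]
tineR in [285.07048374  99.2767983 ]
crossbar front [257.25683393  58.5918161 ]
knob [257.32836485  90.69365773]
knob near [257.3738763  111.11840717]
body near [257.53408119 137.35222494]
body L [212.37824222  91.84385864]
body R [302.47632302  91.78612578]
```

View pics/w7.png

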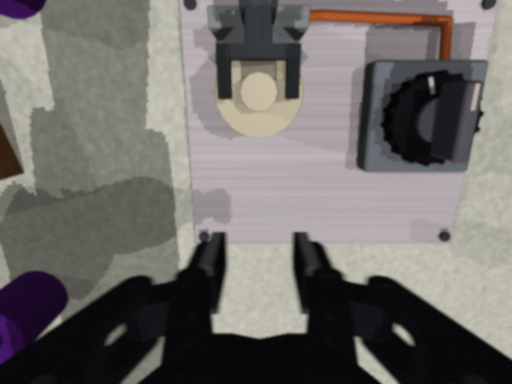

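The canister's near edge is at row 137, against 137.35 predicted, and the knob is at (259,91) between the tines, so it is within about 1 mm of seated. Now a light, low push with shut fingers, tilted slightly so the tips lead, to settle it.

Run:
```python
from h import *
print(rel([.530,-.1676,.056]),rel([.5494,-.1682,.056]))
```

```text
[ 0.0187 -0.0004  0.1122] [ 0.0381 -0.0004  0.1122]
```

{"name": "move_arm", "arguments": {
  "rows": [
    {"tx":0.005,"ty":0,"tz":0.02,"ax":0,"ay":0.02,"az":0,"grip":0},
    {"tx":0.01,"ty":0,"tz":0.05,"ax":0,"ay":0.05,"az":0,"grip":0},
    {"tx":0.015,"ty":0,"tz":0.08,"ax":0,"ay":0.05,"az":0,"grip":0},
    {"tx":0.018,"ty":0,"tz":0.102,"ax":0,"ay":0.05,"az":0,"grip":0},
    {"tx":0.02,"ty":0,"tz":0.112,"ax":0,"ay":0.05,"az":0,"grip":0},
    {"tx":0.02,"ty":0,"tz":0.112,"ax":0,"ay":0.05,"az":0,"grip":0}
  ]
}}

```text
time: 18.3
tcp_pos: [0.533, -0.1677, 0.0546]
ee_rot: [[0.998, -0.029, 0.05], [-0.029, -1.0, -0.001], [0.05, -0.0, -0.999]]
contact_force: [-1.1, -0.8, 0.7]
width: -0.0
```

Run:
```python
from h import *
o=ctrl.get_obs();R=np.array(o['ee_rot']);print(o['time'],o['tcp_pos'],o['contact_force'],o['width'],R.round(3))
s=np.array([.5904,-.1694]);ex=np.array([.99957,-.0293]);ey=np.array([.0293,.99957])
tip=o['tcp_pos']+R[:,2]*.025;d=tip[:2]-s;print('tip seat',d@ex,d@ey,tip[2])
```

```text
18.3 [ 0.53300174 -0.1676723   0.05464622] [-1.14873418 -0.84445593  0.74223782] -2.320604381280798e-05 [[ 0.998 -0.029  0.05 ]
 [-0.029 -1.    -0.001]
 [ 0.05  -0.    -0.999]]
tip seat -0.05617484330394802 4.857653304551201e-05 0.02967745913789337
```

{"name": "move_arm", "arguments": {
  "rows": [
    {"tx":0.004,"ty":0,"tz":0,"ax":0,"ay":0,"az":0,"grip":0},
    {"tx":0.008,"ty":0,"tz":0,"ax":0,"ay":0,"az":0,"grip":0},
    {"tx":0.011,"ty":0,"tz":0,"ax":0,"ay":0,"az":0,"grip":0},
    {"tx":0.013,"ty":0,"tz":0,"ax":0,"ay":0,"az":0,"grip":0},
    {"tx":0.013,"ty":0,"tz":0,"ax":0,"ay":0,"az":0,"grip":0}
  ]
}}

```text
time: 18.92
tcp_pos: [0.5456, -0.1681, 0.0557]
ee_rot: [[0.998, -0.029, 0.05], [-0.029, -1.0, -0.002], [0.05, 0.0, -0.999]]
contact_force: [0.5, 0.4, -0.0]
width: 0.0002
```

{"name": "move_arm", "arguments": {
  "rows": [
    {"tx":0.0007,"ty":0,"tz":0,"ax":0,"ay":0,"az":0,"grip":0},
    {"tx":0.0015,"ty":0,"tz":0,"ax":0,"ay":0,"az":0,"grip":0},
    {"tx":0.002,"ty":0,"tz":0,"ax":0,"ay":0,"az":0,"grip":0},
    {"tx":0.002,"ty":0,"tz":0,"ax":0,"ay":0,"az":0,"grip":0}
  ]
}}

```text
time: 19.42
tcp_pos: [0.5474, -0.1682, 0.0556]
ee_rot: [[0.998, -0.029, 0.05], [-0.029, -1.0, -0.001], [0.05, -0.0, -0.999]]
contact_force: [0.2, 0.9, -0.4]
width: -0.0
```

{"name": "move_arm", "arguments": {
  "rows": [
    {"tx":0.0007,"ty":0,"tz":0,"ax":0,"ay":0,"az":0,"grip":0},
    {"tx":0.0015,"ty":0,"tz":0,"ax":0,"ay":0,"az":0,"grip":0},
    {"tx":0.002,"ty":0,"tz":0,"ax":0,"ay":0,"az":0,"grip":0},
    {"tx":0.002,"ty":0,"tz":0,"ax":0,"ay":0,"az":0,"grip":0}
  ]
}}

```text
time: 19.92
tcp_pos: [0.5483, -0.1681, 0.0556]
ee_rot: [[0.998, -0.029, 0.048], [-0.029, -1.0, -0.001], [0.048, -0.0, -0.999]]
contact_force: [-5.3, 0.6, 2.4]
width: 0.0001
```

{"name": "move_arm", "arguments": {
  "rows": [
    {"tx":0.0005,"ty":0,"tz":0,"ax":0,"ay":0,"az":0,"grip":0},
    {"tx":0.0008,"ty":0,"tz":0,"ax":0,"ay":0,"az":0,"grip":0},
    {"tx":0.0008,"ty":0,"tz":0,"ax":0,"ay":0,"az":0,"grip":0}
  ]
}}

```text
time: 20.3
tcp_pos: [0.5484, -0.1679, 0.0555]
ee_rot: [[0.998, -0.029, 0.046], [-0.029, -1.0, -0.001], [0.046, -0.001, -0.999]]
contact_force: [-6.1, 0.9, 3.0]
width: 0.0001
```

It is blocked firmly at 6 N, with a canister centre of about x=0.5905, which is the seat. Backing off, then up.

{"name": "move_arm", "arguments": {
  "rows": [
    {"tx":-0.005,"ty":0,"tz":0,"ax":0,"ay":0,"az":0,"grip":0},
    {"tx":-0.018,"ty":0,"tz":-0.002,"ax":0,"ay":0,"az":0,"grip":0},
    {"tx":-0.03,"ty":0,"tz":-0.02,"ax":0,"ay":-0.03,"az":0,"grip":0},
    {"tx":-0.032,"ty":0,"tz":-0.06,"ax":0,"ay":-0.05,"az":0,"grip":0},
    {"tx":-0.032,"ty":0,"tz":-0.1,"ax":0,"ay":-0.05,"az":0,"grip":0.1},
    {"tx":-0.02,"ty":0.02,"tz":-0.13,"ax":0,"ay":-0.05,"az":0,"grip":0.3},
    {"tx":-0.01,"ty":0.045,"tz":-0.14,"ax":0,"ay":-0.05,"az":0,"grip":0.3},
    {"tx":-0.01,"ty":0.06,"tz":-0.14,"ax":0,"ay":-0.05,"az":0,"grip":0.3},
    {"tx":-0.01,"ty":0.06,"tz":-0.14,"ax":0,"ay":-0.05,"az":0,"grip":0.3}
  ]
}}

```text
time: 21.42
tcp_pos: [0.5301, -0.2287, 0.1944]
ee_rot: [[0.999, -0.032, -0.001], [-0.032, -0.999, 0.0], [-0.001, -0.0, -1.0]]
contact_force: [-0.4, 1.0, 0.3]
width: 0.026
```

Run:
```python
from h import *
o=ctrl.get_obs();print(o['time'],o['tcp_pos'],o['contact_force'],o['width'],np.array(o['ee_rot']).round(3))
p=optics.camera_params('wrist');a=optics.capture('wrist');im=a[:,:,::-1]
import pickle;pickle.dump(p,open('w8.pkl','wb'))
cv2.imwrite('pics/w8.png',im)
c=np.array([.5904,-.1694,0]);ex=np.array([.99957,-.0293,0]);ey=np.array([.0293,.99957,0])
for n,x,y,z in [('tineL in',-5,17,.094),('tineR in',-5,-17,.094),('knob',0,0,.094),('body near',-30,0,.076),('body L',0,30,.076),('body R',0,-30,.076),('axis ring',-20,-135,.052),('axis bar top',-20,-135,.090)]: print(n,proj(p,c+ex*x/1000+ey*y/1000+[0,0,z]).round(1))
cv2.imwrite('pics/w8k.png',cv2.resize(np.clip(im[20:150,120:420]*1.3,0,255).astype(np.uint8),None,fx=2.6,fy=2.6,interpolation=cv2.INTER_CUBIC))
```

```text
21.425 [ 0.53013064 -0.22871487  0.19436796] [-0.3967174   0.96894799  0.25952229] 0.02601508644712937 [[ 0.999 -0.032 -0.001]
 [-0.032 -0.999  0.   ]
 [-0.001 -0.    -1.   ]]
tineL in [149.  131.4]
tineR in [196.5 131.3]
knob [172.2 124.2]
body near [181.6 161.2]
body L [139.6 122.8]
body R [217.7 122.6]
axis ring [343.7 144.4]
axis bar top [357.6 151.1]
```

View pics/w8.png

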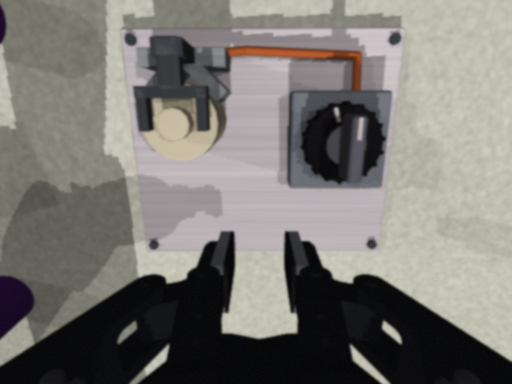

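The canister sits centred in the fork: knob at (173,124), predicted (172,124). Next I measure the bar's angle and axis.

Run:
```python
from h import *
import pickle
p=pickle.load(open('w4.pkl','rb'))
k=lambda a,b:(345+a/5-.4,50+b/5-.4)
r=lambda a:np.round(np.array(a)*1000,1)
Q=[onplane(p,*k(*q),.09) for q in [(516,150),(590,150),(460,495),(528,508)]]
for q in Q: print(r(q))
f=(Q[0]+Q[1])/2;b=(Q[2]+Q[3])/2;d=(f-b)[:2];print('center',r((f+b)/2),'yaw',np.degrees(np.arctan2(d[1],d[0])),r(np.linalg.norm(d)))
print('mark',[r(onplane(p,*k(*q),.052)) for q in [(365,122),(375,200)]])
im=cv2.imread('pics/w8.png')
cv2.imwrite('pics/w8b.png',cv2.resize(np.clip(im[80:195,280:400]*1.5,0,255).astype(np.uint8),None,fx=5,fy=5,interpolation=cv2.INTER_CUBIC))
```

```text
[ 590.7 -298.5   90. ]
[ 590.4 -308.6   90. ]
[ 543.6 -297.3   90. ]
[ 541.4 -307.5   90. ]
center [ 566.5 -303.    90. ] yaw -1.4124410802402136 48.1
mark [array([ 597.9, -296.4,   52. ]), array([ 586. , -299.4,   52. ])]
```

View pics/w8b.png

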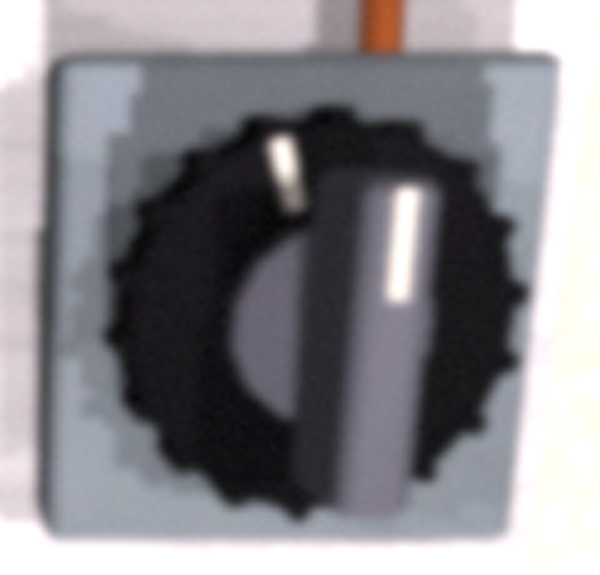

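Run:
```python
from h import *
import pickle
p=pickle.load(open('w8.pkl','rb'))
k=lambda a,b:(280+a/5-.4,80+b/5-.4)
f=onplane(p,*k(407,183),.09);b=onplane(p,*k(373,512),.09);d=f-b
print((f+b)/2,np.degrees(np.arctan2(d[1],d[0])),np.linalg.norm(d))
print('mark',onplane(p,*k(286,165),.052))
o=ctrl.get_obs();print(o['time'],o['joints'],rel([.5665,-.3033,.13]),rel([.5665,-.3033,.088]))
```

```text
[ 0.56715872 -0.30361251  0.09      ] -2.3624063636233426 0.04888025623708739
mark [ 0.59324405 -0.29663581  0.052     ]
21.475 [ 17.84222572  34.44122047   4.01623999 102.54947684  -3.35082824
  43.25662951 -68.12666084] [0.0387 0.0749 0.064 ] [0.0387 0.075  0.106 ]
```

The bar is at about 0 rad (yaw −1.4° to −2.4°), its centre is (566.8,−303.4), and the ring mark is at (593,−297). Moving over it with about 34 mm of opening.

{"name": "move_arm", "arguments": {
  "grip_force": 35,
  "rows": [
    {"tx":0.01,"ty":0.02,"tz":0,"ax":0,"ay":0,"az":0,"grip":0.4},
    {"tx":0.025,"ty":0.05,"tz":0.01,"ax":0,"ay":0,"az":0,"grip":0.4},
    {"tx":0.037,"ty":0.072,"tz":0.03,"ax":0,"ay":0,"az":0,"grip":0.4},
    {"tx":0.0387,"ty":0.0749,"tz":0.055,"ax":0,"ay":0,"az":0,"grip":0.4},
    {"tx":0.0387,"ty":0.0749,"tz":0.064,"ax":0,"ay":0,"az":0,"grip":0.4},
    {"tx":0.0387,"ty":0.0749,"tz":0.064,"ax":0,"ay":0,"az":0,"grip":0.4}
  ]
}}

```text
time: 22.22
tcp_pos: [0.5674, -0.3021, 0.1302]
ee_rot: [[1.0, -0.028, -0.002], [-0.028, -1.0, 0.002], [-0.002, -0.002, -1.0]]
contact_force: [-0.3, -0.5, -0.9]
width: 0.034
```

Run:
```python
from h import *
o=ctrl.get_obs();print(o['time'],o['tcp_pos'],o['width'],rel([.5667,-.3034,.089]))
cv2.imwrite('pics/w9.png',optics.capture('wrist')[:,:,::-1])
a=optics.capture('scene');cv2.imwrite('pics/s9.png',cv2.resize(a[180:300,75:225,::-1],None,fx=5,fy=5))
```

```text
22.225 [ 0.56742206 -0.30206053  0.1302124 ] 0.034020078631628446 [-0.0006  0.0014  0.0412]
```

View pics/s9.png

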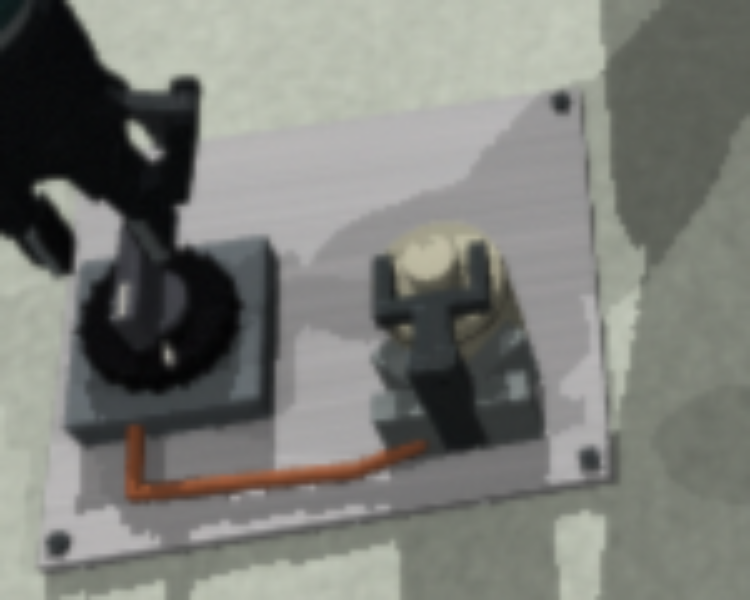

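View pics/w9.png

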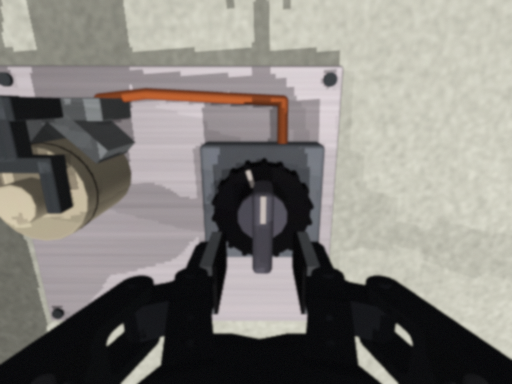

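The bar (column 262) is centred between the fingers. Descend and close.

{"name": "move_arm", "arguments": {
  "grip_force": 35,
  "rows": [
    {"tx":-0.0005,"ty":0.001,"tz":0.012,"ax":0,"ay":0,"az":0,"grip":0.4},
    {"tx":-0.0005,"ty":0.001,"tz":0.028,"ax":0,"ay":0,"az":0,"grip":0.4},
    {"tx":-0.0005,"ty":0.001,"tz":0.037,"ax":0,"ay":0,"az":0,"grip":0.4},
    {"tx":-0.0005,"ty":0.001,"tz":0.039,"ax":0,"ay":0,"az":0,"grip":0.3},
    {"tx":-0.0005,"ty":0.001,"tz":0.039,"ax":0,"ay":0,"az":0,"grip":0.2},
    {"tx":-0.0005,"ty":0.001,"tz":0.039,"ax":0,"ay":0,"az":0,"grip":0.1},
    {"tx":-0.0005,"ty":0.001,"tz":0.039,"ax":0,"ay":0,"az":0,"grip":0},
    {"tx":-0.0005,"ty":0.001,"tz":0.039,"ax":0,"ay":0,"az":0,"grip":0}
  ]
}}

```text
time: 23.32
tcp_pos: [0.5676, -0.3039, 0.0924]
ee_rot: [[1.0, -0.029, 0.0], [-0.029, -1.0, 0.001], [0.0, -0.001, -1.0]]
contact_force: [0.0, 4.0, 2.1]
width: 0.0114
```

Run:
```python
from h import *
o=ctrl.get_obs();print(o['time'],o['tcp_pos'],o['width'],o['contact_force'],o['ft_torque'],rel([.5667,-.3034,.089]))
```

```text
23.325 [ 0.56759182 -0.30389961  0.09236019] 0.011358833339724308 [0.04145053 4.00910746 2.05873838] [ 0.67510121  0.16551056 -0.02417815] [-0.0009 -0.0005  0.0034]
```

{"name": "move_arm", "arguments": {
  "rows": [
    {"tx":-0.0004,"ty":-0.0005,"tz":0,"ax":0,"ay":0,"az":0.05,"grip":0},
    {"tx":-0.0004,"ty":-0.0005,"tz":0,"ax":0,"ay":0,"az":0.15,"grip":0},
    {"tx":-0.0004,"ty":-0.0005,"tz":0,"ax":0,"ay":0,"az":0.27,"grip":0},
    {"tx":-0.0004,"ty":-0.0005,"tz":0,"ax":0,"ay":0,"az":0.39,"grip":0},
    {"tx":-0.0004,"ty":-0.0005,"tz":0,"ax":0,"ay":0,"az":0.51,"grip":0},
    {"tx":-0.0004,"ty":-0.0005,"tz":0,"ax":0,"ay":0,"az":0.63,"grip":0},
    {"tx":-0.0004,"ty":-0.0005,"tz":0,"ax":0,"ay":0,"az":0.75,"grip":0},
    {"tx":-0.0004,"ty":-0.0005,"tz":0,"ax":0,"ay":0,"az":0.87,"grip":0},
    {"tx":-0.0004,"ty":-0.0005,"tz":0,"ax":0,"ay":0,"az":0.97,"grip":0},
    {"tx":-0.0004,"ty":-0.0005,"tz":0,"ax":0,"ay":0,"az":1.05,"grip":0}
  ]
}}

```text
time: 24.58
tcp_pos: [0.5668, -0.3049, 0.0923]
ee_rot: [[0.468, -0.884, -0.0], [-0.884, -0.468, -0.001], [0.001, 0.001, -1.0]]
contact_force: [-0.7, 0.9, 0.5]
width: 0.0112
```

Run:
```python
from h import *
o=ctrl.get_obs();R=o['ee_rot'];print(o['time'],o['tcp_pos'],o['width'],o['contact_force'],o['ft_torque'],o['joints'][6],np.degrees(np.arctan2(R[1][0],R[0][0])), np.arctan2(R[1][0],R[0][0])+.0293)
```

```text
24.575 [ 0.56681065 -0.30487891  0.09234664] 0.011174738312432896 [-0.71864834  0.86338238  0.52905336] [0.22858206 0.20327554 0.04086973] -106.65820584157002 -62.08951691942146 -1.0543665012166312
```

{"name": "move_arm", "arguments": {
  "rows": [
    {"tx":0,"ty":0,"tz":0,"ax":0,"ay":0,"az":0.05,"grip":0},
    {"tx":0,"ty":0,"tz":0,"ax":0,"ay":0,"az":0.1,"grip":0},
    {"tx":0,"ty":0,"tz":0,"ax":0,"ay":0,"az":0.14,"grip":0},
    {"tx":0,"ty":0,"tz":0,"ax":0,"ay":0,"az":0.17,"grip":0},
    {"tx":0,"ty":0,"tz":0,"ax":0,"ay":0,"az":0.19,"grip":0},
    {"tx":0,"ty":0,"tz":0,"ax":0,"ay":0,"az":0.19,"grip":0}
  ]
}}

```text
time: 25.32
tcp_pos: [0.5667, -0.3049, 0.0923]
ee_rot: [[0.298, -0.955, -0.001], [-0.955, -0.298, -0.001], [0.001, 0.001, -1.0]]
contact_force: [-3.5, -1.6, 3.7]
width: 0.0113
```

Run:
```python
from h import *
o=ctrl.get_obs();R=o['ee_rot'];print(o['time'],o['tcp_pos'],o['width'],o['contact_force'],o['ft_torque'],o['joints'][6], np.arctan2(R[1][0],R[0][0])+.0293)
```

```text
25.325 [ 0.56668799 -0.30486708  0.09231652] 0.01127599998394464 [-3.52764242 -1.59309192  3.68230082] [-0.32338461  0.92966732  0.81279449] -114.50219288083358 -1.2390549032153393
```

The torque rose to 0.8 N·m, so the bar is at its stop with the tool at 1.24 rad. I'll relax slightly, open, and rise.

{"name": "move_arm", "arguments": {
  "rows": [
    {"tx":0,"ty":0,"tz":0,"ax":0,"ay":0,"az":-0.015,"grip":0},
    {"tx":0,"ty":0,"tz":0,"ax":0,"ay":0,"az":-0.02,"grip":0.15},
    {"tx":0,"ty":0,"tz":0,"ax":0,"ay":0,"az":-0.02,"grip":0.3},
    {"tx":0,"ty":0,"tz":0,"ax":0,"ay":0,"az":-0.02,"grip":0.45},
    {"tx":0,"ty":0,"tz":-0.005,"ax":0,"ay":0,"az":-0.02,"grip":0.45},
    {"tx":0,"ty":0,"tz":-0.03,"ax":0,"ay":0,"az":-0.02,"grip":0.45},
    {"tx":0,"ty":0,"tz":-0.07,"ax":0,"ay":0,"az":-0.02,"grip":0.45},
    {"tx":0,"ty":0,"tz":-0.11,"ax":0,"ay":0,"az":-0.02,"grip":0.45},
    {"tx":0,"ty":0,"tz":-0.13,"ax":0,"ay":0,"az":-0.02,"grip":0.45}
  ]
}}

```text
time: 26.45
tcp_pos: [0.5682, -0.3046, 0.225]
ee_rot: [[0.316, -0.949, 0.004], [-0.949, -0.316, -0.002], [0.003, -0.003, -1.0]]
contact_force: [-0.2, -0.3, -0.5]
width: 0.0384
```

Run:
```python
from h import *
o=ctrl.get_obs();print(o['time'],o['tcp_pos'],rel([.46,-.25,.24]))
for n in('scene','top','wrist'): cv2.imwrite(f'pics/{n}10.png',optics.capture(n)[:,:,::-1])
a=cv2.imread('pics/scene10.png');cv2.imwrite('pics/s10z.png',cv2.resize(a[180:300,75:225],None,fx=5,fy=5,interpolation=cv2.INTER_CUBIC))
```

```text
26.45 [ 0.56817057 -0.30461772  0.22504371] [-0.086   0.0853 -0.0154]
```

View pics/s10z.png

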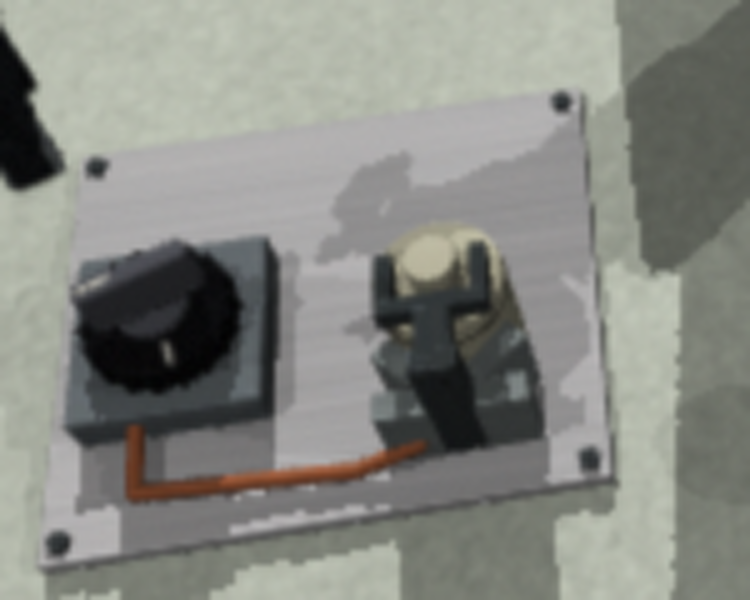

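View pics/wrist10.png

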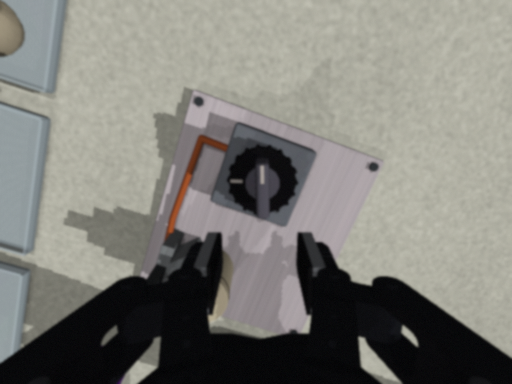

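The bar has turned and the ring mark has not moved: (168,352) in the crop before and after. I'll retreat and make a final measurement.

Run:
```python
from h import *
print(rel([.505,-.22,.24]))
```

```text
[-0.0998  0.0329 -0.017 ]
```

{"name": "move_arm", "arguments": {
  "rows": [
    {"tx":-0.01,"ty":0.003,"tz":-0.01,"ax":0,"ay":0,"az":-0.1,"grip":0.45},
    {"tx":-0.025,"ty":0.008,"tz":-0.017,"ax":0,"ay":0,"az":-0.25,"grip":0.45},
    {"tx":-0.04,"ty":0.013,"tz":-0.017,"ax":0,"ay":0,"az":-0.4,"grip":0.45},
    {"tx":-0.055,"ty":0.018,"tz":-0.017,"ax":0,"ay":0,"az":-0.55,"grip":0.45},
    {"tx":-0.07,"ty":0.023,"tz":-0.017,"ax":0,"ay":0,"az":-0.7,"grip":0.45},
    {"tx":-0.08,"ty":0.027,"tz":-0.017,"ax":0,"ay":0,"az":-0.85,"grip":0.45},
    {"tx":-0.09,"ty":0.03,"tz":-0.017,"ax":0,"ay":0,"az":-1.0,"grip":0.45},
    {"tx":-0.098,"ty":0.032,"tz":-0.017,"ax":0,"ay":0,"az":-1.13,"grip":0.45},
    {"tx":-0.0998,"ty":0.0329,"tz":-0.017,"ax":0,"ay":0,"az":-1.22,"grip":0.45},
    {"tx":-0.0998,"ty":0.0329,"tz":-0.017,"ax":0,"ay":0,"az":-1.22,"grip":0.45}
  ]
}}

```text
time: 27.85
tcp_pos: [0.5037, -0.2193, 0.238]
ee_rot: [[1.0, -0.03, -0.002], [-0.03, -1.0, 0.001], [-0.002, -0.001, -1.0]]
contact_force: [-0.3, -0.2, -0.2]
width: 0.0385
```

Run:
```python
from h import *
import pickle
o=ctrl.get_obs();print(o['time'],o['tcp_pos'])
p=optics.camera_params('wrist');im=optics.capture('wrist')[:,:,::-1];cv2.imwrite('pics/w11.png',im);pickle.dump(p,open('w11.pkl','wb'))
t=optics.capture('top')[:,:,::-1];cv2.imwrite('pics/top11.png',t)
c=np.array([.5904,-.1694,0]);ex=np.array([.99957,-.0293,0]);ey=np.array([.0293,.99957,0])
for n,x,y,z in [('tineL in',-5,17,.094),('tineR in',-5,-17,.094),('knob',0,0,.094),('body near',-30,0,.076),('axis bar top',-20,-135,.09)]: print(n,proj(p,c+ex*x/1000+ey*y/1000+[0,0,z]).round(1))
cv2.imwrite('pics/w11z.png',cv2.resize(np.clip(im[20:170,120:420]*1.3,0,255).astype(np.uint8),None,fx=2.6,fy=2.6,interpolation=cv2.INTER_CUBIC))
```

```text
27.85 [ 0.50366648 -0.21933269  0.23799861]
tineL in [174.8  93.7]
tineR in [215.7  93.7]
knob [194.9  87.4]
body near [200.9 123.2]
axis bar top [354.8 112.3]
```

View pics/w11z.png

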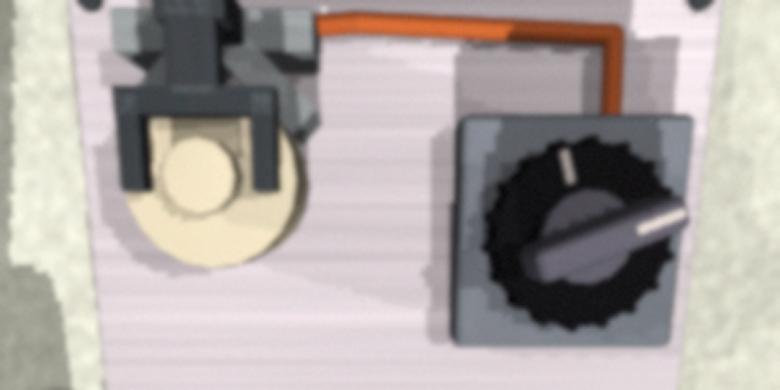

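View pics/top11.png

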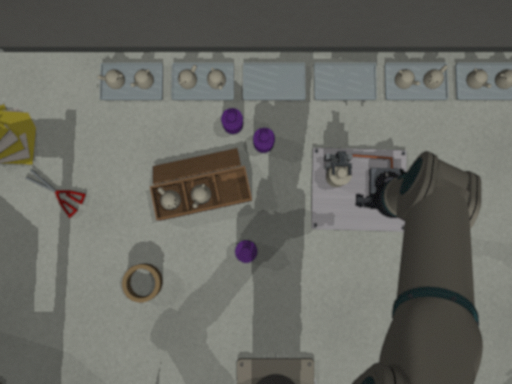

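Run:
```python
from h import *
import pickle
p=pickle.load(open('w11.pkl','rb'))
k=lambda a,b:(120+a/2.6-.3,20+b/2.6-.3)
a=onplane(p,*k(683,211),.09);b=onplane(p,*k(535,264),.09);d=a-b
print('bar',(a+b)/2,np.linalg.norm(d),-(np.arctan2(d[1],d[0])+.0293))
print('mark',onplane(p,*k(568,167),.052),'knob',onplane(p,*k(200,175),.094))
print('tines',[onplane(p,*k(*q),.094).round(4) for q in [(122,191),(150,191),(252,191),(279,191)]])
c0=onplane(p,*k(590,233),.052)
```

```text
bar [ 0.56741999 -0.30274489  0.09      ] 0.050139869246050926 1.2281115550073642
mark [ 0.59172565 -0.29797562  0.052     ] knob [ 0.59063078 -0.17086429  0.094     ]
tines [array([ 0.5865, -0.1456,  0.094 ]), array([ 0.5863, -0.1545,  0.094 ]), array([ 0.5853, -0.187 ,  0.094 ]), array([ 0.5851, -0.1956,  0.094 ])]
```

Run:
```python
from h import *
print(ctrl.hand_in())
```

```text
the job is handed in; nothing more can be done
None
```

The canister is seated in the V-block and the vacuum knob is on at its stop. I handed the job in at about 28 s of the 64 s allowed; no verdict was reported.

**What I did:**
- I lifted the canister out of the carton by its knob, stood it on the front spot and let go.
- I gripped it by the body about 2 mm off the plate and slid it into the fork and V. Then I set it down, released it and pressed it home with shut fingers. It stopped firmly at about 6 N.
- I gripped the bar knob and turned it clockwise until the torque rose to about 0.8 N·m, then released it and backed away.

**Last checks:**
- **Canister:** its knob is midway between the tines to within 0.2 mm. It sits 4.7–5 mm behind the tine tips, where 5 mm is nominal.
- **Bar knob:** the images give about 1.23 rad, where the stop is 1.2, so it is at the stop within measuring error.
- **Wide ring:** in the scene camera the mark is at the same pixel before and after the turn. The wrist view gives a difference of about 1.5–2 mm, which is close to the shift of about 1 mm seen on the fixed fork, so I take it as calibration error.
- **Everything else:** the birds, tape and purple look-alikes look unmoved in the last top view.

No check failed. While sliding it in the grip, I felt no contact with the V even 2 mm past the expected seat. The canister had probably shifted slightly in the fingers, and the final push settled it.

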